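Return the lesson's stones to the flap bin

ROBOT

A 6-joint arm with a two-finger parallel gripper is mounted at the origin on the work surface. World frame = base frame: x ahead of the robot, y to its left, z up, the work surface at z = 0. Lengths are in m, angles in rad, forces in N, time in s.
With the tool pointing down it reaches from about 0.3 to 1 m from the base axis. Payload 5.1 kg.
Tool frame: the origin (TCP) lies midway between the tips of the shut fingers; the grasp point (between the pads) lies 19 mm behind it (env.grip_point_offset is the y of the grasp point in the tool frame, in m); y points along the fingers, z is the direction in which the jaws open and shut, and the axes are right-handed (so a half turn about y gives the same grasp; the last joint's range is limited). The gripper opens to 95 mm and grips with 3 to 60 N. Pads are 20 mm wide; open, the fingers measure 119 mm over their backs; the gripper's body (75 mm by 180 mm) begins 59 mm behind the grasp point.
Start: joints at [-1.42, 0.124, 1.65, -0, 1.367, -0.083], TCP at [0.151, -0.632, 0.188] pointing down, gripper open.
Joint ranges: [-2.61, 2.61], [-1.02, 2.33], [0.03, 2.71], [-1.35, 4.49], [0.32, 2.68], [-2.91, 2.91]. Speed limits (rad/s): [2.57, 2.57, 3.14, 3.14, 3.14, 3.14].

INTERFACE

Orientations are given as a unit quaternion [x, y, z, w].
In Python, from rig import env, imaging, job gives the robot as it stands. The module is installed in compiled form; this text tells all that it offers.
- The arm moves only by the shell command python3 -m handwheel 'ROWS' [OPENING] [FORCE]. ROWS is JSON, a list of rows, each an object of numbers: "tx", "ty", "tz": the shift along the tool's x, y, z in mm; "wx", "wy", "wz": the turn, a rotation vector about the tool's x, y, z in rad. A call has 1 to 12 rows; each row is the pose to reach, as a shift and turn from the pose commanded when the call began, along the tool's axes at that moment; what a row does not reach only later rows make up. A row lasts 1/12 s, in which the tool goes at most 41.7 mm and 7.16 degrees, less where a joint would pass 70% of its speed; a pose out of reach is approached as far as the arm can. A call with a gripper value outside its range is refused whole. OPENING is the opening, from 0 (shut) to 1 (fully open), set as the call begins (- or left out, the last holds). The fingers move at their own pace and stop on an object; FORCE is the grip in N (left out, the last holds). Time passes only in rows, so rows that repeat a pose let the fingers close. It gives the time, the measured TCP pose, the force and the opening at its end, in the units of the state.
- env.get_obs(): the state, without advancing time (a new reading comes with each control period).
- imaging.grab_frame(name): name is "side" or "top"; returns the picture (420x560x3 uint8, blue, green, red); there is no depth.
- imaging.camera_model(name): a dict with "mtx" (3x3 intrinsics, pixels), "k1" (the pictures are not rectified: a ray, as slopes to the right and down, at radius r is drawn at 1 + k1 r^2 times it, then the intrinsics apply), "R" (3x3) and "t" (3): a world point X has camera coordinates R X + t. Camera axes: x right, y down, z forward; pixel columns grow to the right and rows downward; lengths in m; the calibration is good to about 2 mm. A picture is of the moment at which its call begins. camera_model takes no time and is no camera call.
- job.job_done(): hands the job in, once; it reports no verdict.
The state is a dict: "time_s": time; "joints": joint angles; "qd": joint speeds; "tau": joint torques, N m; "tcp_pos": TCP position; "tcp_rot": TCP orientation; "force": force on the tool from outside, world axes, zero at the start; "moment": the same for the moment, N m; "finger_gap": opening from 0.0 (shut) to 1.0 (fully open).
Only numpy, scipy, OpenCV 4.12 (cv2) and the standard library are available. Lean on these libraries where they do the work, as an engineer would, in place of code of your own. Each camera call takes 0.05 s, during which the arm holds its last target. There are 200 camera calls.

TASK

Clear up after the rock lesson: take the yellow cover plate off the flap bin (slide it up until its keyholes clear the studs, then lift it off) and lay it flat, fin up, in the middle of the rubber mat. Gather every loose stone of the same kind as the sample standing on the flap bin into the scoop, hold the sprung flap open with the scoop's nose and tip them in; leave the stones of the other kind out on the table. Finally set the empty scoop down upright on the table and hang the cover back on its two studs, slid fully down as it was, without ever knocking over a beaker.

Things in the scene. Friction and masses are not known exactly. Their poses are not given: they have to be found in the camera images.
- hopper: Flap bin: green countertop bin, fixed, 205 deep (x) x 252 wide (y) x 225 mm high, empty, walls 5 mm. Origin: centre of its underside; x from front to back, z up. Vertical front (x = -102.5 mm) 115 mm high; above this lip the front slopes back and up at 45 degrees for 155 mm; then a flat top, x = +7 to +102 mm, with a sample stone
- bin_lip (a point): middle of the bin's front lip, 115 mm above the table: lower edge of the 45 degree sloping face. The face has an opening 152 mm wide, from 10 to 133 mm up the slope, closed by the aluminium flap. Axes as the bin's
- flap (a joint): sprung flap, 118 long x 146 wide x 4 mm, hinged along its upper edge 131 mm up the slope: rad, 0 = shut, flush with the sloping face, grows as it is pushed inward and down, to 1.4; a weak spring (about 0.05 N m shut, 0.2 N m wide open) always shuts it
- stud_left (a point): a stud (as seen by the robot the left one) on the sloping face, 95 mm up the slope from the lip and 102 mm to the side: square to the slope, neck 8 mm thick and 9 mm long, brass head 18 mm across and 6 mm thick. This point is at the foot of the neck, on the face. Axes as the bin's
- stud_right (a point): the like stud on the right, 204 mm away
- cover_grip (a point): Yellow cover plate, 135 (x) x 248 (y) x 4 mm, 0.32 kg, hung on the studs flat on the sloping face over the flap, its middle 75.5 mm up the slope; its x up the slope, z square out of the face. In its middle a black fin, 56 (x) x 14 thick (y) x 40 mm high; this point is inside the fin, 30 mm from the plate's back face (26 mm from its outer face, 14 mm below the fin's top)
- keyhole_left (a point): the cover's left keyhole (the right one is its mirror image, 204 mm away): centre of its 26 mm square wide end, at the plate's back face; an 11 mm wide slot runs up from it, and as hung the stud's neck sits at the slot's upper end, 26 mm above. The cover comes off once slid up the slope by 26 mm (+-3), then drawn square out by 16 mm or more. Axes as the cover's
- mat_top (a point): centre of the top of the black rubber mat, 220 x 220 x 3 mm, fixed flat on the table to one side (left or right); the scoop starts on the other side
- scoop: Scoop: aluminium pan with open front, about 0.22 kg, 205 long (x) x 124 wide (y); floor 3 mm thick; side and rear walls 3 mm thick, their rim 46 mm above the underside; no front wall. Origin: centre of its underside; x points to the open nose, z up
- scoop_grip (a point): grip point on the scoop's black handle: a bar along the scoop's x, 16 mm wide (y), 24 mm high (83 to 107 mm above the underside), cantilevered forward from the rear wall to 18 mm behind the scoop's middle. The point lies 45 mm behind the middle, 95 mm above the underside. Axes as the scoop's
- scoop_nose (a point): middle of the scoop's front lower edge, at its underside, 102.5 mm ahead of its middle. Axes as the scoop's
- sample_pale_mid (a point): centre of the pale sample stone, 78 x 60 x 52 mm, on a round wooden foot; fixed, standing either on the flat top of the flap bin or on the blue-lidded stock tub to the far right
- sample_dark_mid (a point): centre of the dark sample stone, 78 x 60 x 52 mm, on a round wooden foot; it stands on the other of those two
- pale1_mid (a point): 61 x 42 x 31 mm rounded pale cream stone (about 80 g), lying flat on the table, may be absent; this point is its centre, x along its 61 mm length, y along its 42 mm width (sides flat to 39 mm apart), z through its thickness
- pale2_mid (a point): 61 x 42 x 31 mm rounded pale cream stone (about 80 g), lying flat on the table, may be absent; this point is its centre, x along its 61 mm length, y along its 42 mm width (sides flat to 39 mm apart), z through its thickness
- pale3_mid (a point): 61 x 42 x 31 mm rounded pale cream stone (about 80 g), lying flat on the table, may be absent; this point is its centre, x along its 61 mm length, y along its 42 mm width (sides flat to 39 mm apart), z through its thickness
- pale4_mid (a point): 61 x 42 x 31 mm rounded pale cream stone (about 80 g), lying flat on the table, may be absent; this point is its centre, x along its 61 mm length, y along its 42 mm width (sides flat to 39 mm apart), z through its thickness
- dark1_mid (a point): 61 x 42 x 31 mm rounded dark grey stone (about 80 g), lying flat on the table, may be absent; this point is its centre, x along its 61 mm length, y along its 42 mm width (sides flat to 39 mm apart), z through its thickness
- dark2_mid (a point): 61 x 42 x 31 mm rounded dark grey stone (about 80 g), lying flat on the table, may be absent; this point is its centre, x along its 61 mm length, y along its 42 mm width (sides flat to 39 mm apart), z through its thickness
- dark3_mid (a point): 61 x 42 x 31 mm rounded dark grey stone (about 80 g), lying flat on the table, may be absent; this point is its centre, x along its 61 mm length, y along its 42 mm width (sides flat to 39 mm apart), z through its thickness
- dark4_mid (a point): 61 x 42 x 31 mm rounded dark grey stone (about 80 g), lying flat on the table, may be absent; this point is its centre, x along its 61 mm length, y along its 42 mm width (sides flat to 39 mm apart), z through its thickness
- beaker_a: clear plastic beaker, 84 across x 110 mm high, upright, bystander; origin at the centre of its underside
- beaker_b: clear plastic beaker, 92 across x 120 mm high, upright, bystander; origin at the centre of its underside

How it is judged:
On the way, in this order (a step that is already met when the one before it is completed fails the run):
1. the cover plate is off its studs and lies flat on the mat, fin up (horizontal distance between cover_grip and mat_top below 0.07 m and angle between cover_grip's own z axis and vertical below 0.12 rad and height (world z) of cover_grip between 0.02 and 0.045 m), for 0.2 s.
2. the scoop's nose is inside the bin's opening, holding the flap open (value of joint flap above 0.4 rad and x of scoop_nose in the frame of hopper between -0.0975 and 0.09 m and y of scoop_nose in the frame of hopper between -0.08 and 0.08 m and z of scoop_nose in the frame of hopper between 0.005 and 0.2 m), for 0.2 s.
At the end, for the whole second after the job is handed in: All stones of the sample's kind are in the bin, the other kind out on the table (not in bin or scoop); cover hung again on both studs, slid down (within 8 mm, 0.08 rad); flap shut (below 0.12 rad); scoop upright (0.1 rad), still and empty on the table ((horizontal distance between sample_dark_mid and hopper below 0.15 m or ((x of pale1_mid in the frame of hopper between -0.1005 and 0.1025 m and y of pale1_mid in the frame of hopper between -0.126 and 0.126 m and z of pale1_mid in the frame of hopper between -0.01 and 0.12 m) and (x of pale2_mid in the frame of hopper between -0.1005 and 0.1025 m and y of pale2_mid in the frame of hopper between -0.126 and 0.126 m and z of pale2_mid in the frame of hopper between -0.01 and 0.12 m) and (x of pale3_mid in the frame of hopper between -0.1005 and 0.1025 m and y of pale3_mid in the frame of hopper between -0.126 and 0.126 m and z of pale3_mid in the frame of hopper between -0.01 and 0.12 m) and (x of pale4_mid in the frame of hopper between -0.1005 and 0.1025 m and y of pale4_mid in the frame of hopper between -0.126 and 0.126 m and z of pale4_mid in the frame of hopper between -0.01 and 0.12 m))) and (horizontal distance between sample_dark_mid and hopper below 0.15 m or (horizontal distance between each of dark1_mid, dark2_mid, dark3_mid, dark4_mid and hopper above 0.113 m and (x of dark1_mid in the frame of scoop_nose below -0.205 m or x of dark1_mid in the frame of scoop_nose above 0 m or y of dark1_mid in the frame of scoop_nose below -0.062 m or y of dark1_mid in the frame of scoop_nose above 0.062 m) and height (world z) of dark1_mid between 0 and 0.06 m and (x of dark2_mid in the frame of scoop_nose below -0.205 m or x of dark2_mid in the frame of scoop_nose above 0 m or y of dark2_mid in the frame of scoop_nose below -0.062 m or y of dark2_mid in the frame of scoop_nose above 0.062 m) and height (world z) of dark2_mid between 0 and 0.06 m and (x of dark3_mid in the frame of scoop_nose below -0.205 m or x of dark3_mid in the frame of scoop_nose above 0 m or y of dark3_mid in the frame of scoop_nose below -0.062 m or y of dark3_mid in the frame of scoop_nose above 0.062 m) and height (world z) of dark3_mid between 0 and 0.06 m and (x of dark4_mid in the frame of scoop_nose below -0.205 m or x of dark4_mid in the frame of scoop_nose above 0 m or y of dark4_mid in the frame of scoop_nose below -0.062 m or y of dark4_mid in the frame of scoop_nose above 0.062 m) and height (world z) of dark4_mid between 0 and 0.06 m)) and (horizontal distance between sample_pale_mid and hopper below 0.15 m or ((x of dark1_mid in the frame of hopper between -0.1005 and 0.1025 m and y of dark1_mid in the frame of hopper between -0.126 and 0.126 m and z of dark1_mid in the frame of hopper between -0.01 and 0.12 m) and (x of dark2_mid in the frame of hopper between -0.1005 and 0.1025 m and y of dark2_mid in the frame of hopper between -0.126 and 0.126 m and z of dark2_mid in the frame of hopper between -0.01 and 0.12 m) and (x of dark3_mid in the frame of hopper between -0.1005 and 0.1025 m and y of dark3_mid in the frame of hopper between -0.126 and 0.126 m and z of dark3_mid in the frame of hopper between -0.01 and 0.12 m) and (x of dark4_mid in the frame of hopper between -0.1005 and 0.1025 m and y of dark4_mid in the frame of hopper between -0.126 and 0.126 m and z of dark4_mid in the frame of hopper between -0.01 and 0.12 m))) and (horizontal distance between sample_pale_mid and hopper below 0.15 m or (horizontal distance between each of pale1_mid, pale2_mid, pale3_mid, pale4_mid and hopper above 0.113 m and (x of pale1_mid in the frame of scoop_nose below -0.205 m or x of pale1_mid in the frame of scoop_nose above 0 m or y of pale1_mid in the frame of scoop_nose below -0.062 m or y of pale1_mid in the frame of scoop_nose above 0.062 m) and height (world z) of pale1_mid between 0 and 0.06 m and (x of pale2_mid in the frame of scoop_nose below -0.205 m or x of pale2_mid in the frame of scoop_nose above 0 m or y of pale2_mid in the frame of scoop_nose below -0.062 m or y of pale2_mid in the frame of scoop_nose above 0.062 m) and height (world z) of pale2_mid between 0 and 0.06 m and (x of pale3_mid in the frame of scoop_nose below -0.205 m or x of pale3_mid in the frame of scoop_nose above 0 m or y of pale3_mid in the frame of scoop_nose below -0.062 m or y of pale3_mid in the frame of scoop_nose above 0.062 m) and height (world z) of pale3_mid between 0 and 0.06 m and (x of pale4_mid in the frame of scoop_nose below -0.205 m or x of pale4_mid in the frame of scoop_nose above 0 m or y of pale4_mid in the frame of scoop_nose below -0.062 m or y of pale4_mid in the frame of scoop_nose above 0.062 m) and height (world z) of pale4_mid between 0 and 0.06 m)) and x of cover_grip in the frame of hopper between -0.0783 and -0.0623 m and y of cover_grip in the frame of hopper between -0.008 and 0.008 m and z of cover_grip in the frame of hopper between 0.1816 and 0.1976 m and angle between cover_grip's own z axis and vertical between 0.705 and 0.865 rad and value of joint flap below 0.12 rad and angle between scoop_nose's own z axis and vertical below 0.1 rad and height (world z) of scoop_grip between 0.085 and 0.106 m and linear speed of scoop below 0.02 m/s); the robot touches nothing.
It fails at once if a beaker is knocked over (angle between any of beaker_a, beaker_b's own z axis and vertical above 0.6 rad).
Of pale1, pale2, pale3, pale4 only 2 to 4 are there at a start; the rules pass over those that are not, and their reading is None.
Of dark1, dark2, dark3, dark4 only 2 to 4 are there at a start; the rules pass over those that are not, and their reading is None.
At some moment in a run one of pale1, pale2, pale3, pale4, dark1, dark2, dark3, dark4 may be knocked a few centimetres aside while the robot is not near it.
It also fails if it takes over 208 s, if anything falls off the work surface, if the arm or the gripper's body presses on something with over 40 N, if the wrist force passes 120 N, or if a joint passes its speed limit or range.

## Working session

There is one attempt and no reset: what is moved stays moved. The work goes in short steps, Python scripts to look and compute and a shell command to move; the robot and the scene stay as the last step left them, time stands still between calls to the robot, and variables do not carry over. Pictures are saved under pics/ and viewed, about 12 in all and at most 16, crops included, and the job is handed in when it is done.

```bash
mkdir -p pics; ls
python3 - <<'E'
from rig import env, imaging, job
import cv2
o=env.get_obs()
for k in o: print(k,o[k])
print(env.grip_point_offset)
for n in ("side","top"):
    cv2.imwrite(f"pics/{n}0.png",imaging.grab_frame(n))
    m=imaging.camera_model(n); print(n,m)
E
```

```text
pics
time_s 0.0
joints [-1.41960134e+00  1.24487003e-01  1.65166655e+00 -2.33301254e-05
  1.36750456e+00 -8.25883340e-02]
qd [ 4.41209372e-05  2.34144498e-04 -1.01049238e-03 -8.17383499e-04
  1.27082778e-04  1.21863173e-03]
tau [ 8.93552406e-04 -4.17602634e+01 -3.59931350e+01  7.74398376e-02
  4.92017227e-02 -1.79942626e-04]
tcp_pos [ 0.15044515 -0.63163177  0.18690324]
tcp_rot [-0.08250152  0.70301042 -0.70155134  0.08243529]
force [-0.31865163  0.3115485   0.70348304]
moment [ 0.03254794 -0.04265968  0.01754679]
finger_gap 0.9994985577090381
-0.0188
side {'mtx': array([[439.49517094,   0.        , 279.42929518],
       [  0.        , 439.49517094, 208.37862305],
       [  0.        ,   0.        ,   1.        ]]), 'k1': 0.040942569967711666, 'R': array([[-8.64139018e-01, -5.03252877e-01, -5.47157878e-04],
       [-2.49285557e-01,  4.28993941e-01, -8.68228605e-01],
       [ 4.37173270e-01, -7.50133815e-01, -4.96164077e-01]]), 't': array([0.4546941 , 0.35287567, 0.98195089])}
top {'mtx': array([[460.59351481,   0.        , 279.5367516 ],
       [  0.        , 460.59351481, 208.11736195],
       [  0.        ,   0.        ,   1.        ]]), 'k1': -0.10510716008366211, 'R': array([[-0.00498365, -0.99998412,  0.0026328 ],
       [-0.98827205,  0.00452341, -0.15263649],
       [ 0.15262216, -0.00336261, -0.98827889]]), 't': array([-0.13057192,  0.59417896,  1.64380105])}
```

View pics/top0.png

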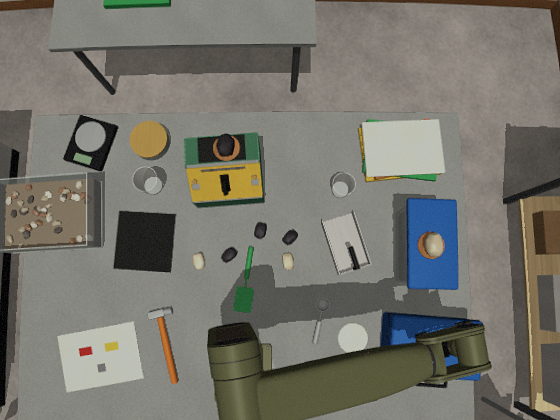

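View pics/side0.png

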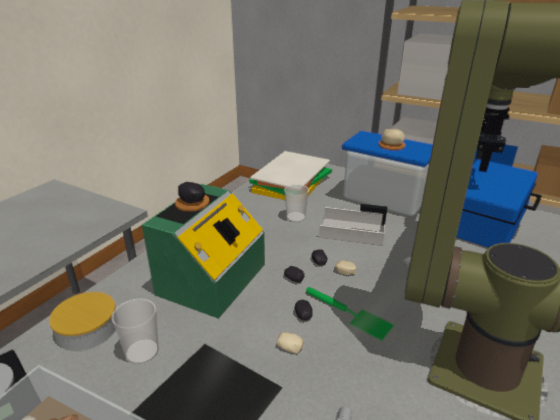

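Top view: the bin is at about (225,165) px with the dark sample on it, so dark stones are wanted: (261,230), (229,254), (290,237). Pale ones are at (199,260) and (288,261). The mat is at (145,241), the scoop at (345,243) with its nose up-left, and the beakers at (150,180) and (342,184).

```bash
cat > h.py <<'E'
import numpy as np, cv2
from rig import env, imaging, job
from scipy.spatial.transform import Rotation as Ro
def ray(n,uv):
    m=imaging.camera_model(n); R=m["R"]; t=m["t"]
    p=cv2.undistortPoints(np.array(uv,float).reshape(-1,1,2),m["mtx"],np.array([m["k1"],0,0,0]))[:,0]
    d=np.c_[p,np.ones(len(p))]@R
    return -R.T@t, d
def onz(n,uv,z):
    c,d=ray(n,uv); z=np.broadcast_to(z,(len(d),)); return c+d*((z-c[2])/d[:,2])[:,None]
def proj(n,X):
    m=imaging.camera_model(n)
    return cv2.projectPoints(np.array(X,float).reshape(-1,1,3),cv2.Rodrigues(m["R"])[0],m["t"],m["mtx"],np.array([m["k1"],0,0,0]))[0][:,0]
def tri(uva,uvb):
    c1,d1=ray("top",[uva]);c2,d2=ray("side",[uvb]);A=np.c_[d1[0],-d2[0]]
    s=np.linalg.lstsq(A,c2-c1,rcond=None)[0];p=c1+s[0]*d1[0];q=c2+s[1]*d2[0];return (p+q)/2,np.linalg.norm(p-q)
def blobs(mask,roi=None,amin=20):
    m=np.zeros_like(mask)
    if roi: x0,y0,x1,y1=roi; m[y0:y1,x0:x1]=mask[y0:y1,x0:x1]
    else: m=mask
    cs=cv2.findContours(m,cv2.RETR_EXTERNAL,cv2.CHAIN_APPROX_NONE)[0]
    return sorted([c for c in cs if cv2.contourArea(c)>amin],key=cv2.contourArea,reverse=True)
def tool(yaw,tilt=0):
    """tool pointing down, tilted forward (along yaw) by tilt; jaws open across yaw direction"""
    f=np.array([np.cos(yaw),np.sin(yaw),0]);y=np.sin(tilt)*f+np.array([0,0,-np.cos(tilt)])
    z=np.array([-np.sin(yaw),np.cos(yaw),0]);return np.c_[np.cross(y,z),y,z]
def go(grip,R,back=-env.grip_point_offset):
    """shift/turn (tool axes) to bring grasp point to grip with rotation R; grip given in world m"""
    o=env.get_obs();R0=Ro.from_quat(o["tcp_rot"]).as_matrix();best=None
    for s in (1,-1):
        R1=R@np.diag([s,1,s]);w=Ro.from_matrix(R0.T@R1).as_rotvec()
        if best is None or np.linalg.norm(w)<np.linalg.norm(best[1]):best=(R1,w)
    p=np.array(grip)+back*best[0][:,1]
    print("t",np.round(R0.T@(p-o["tcp_pos"])*1000,1),"w",np.round(best[1],3))
E
python3 - <<'E'
from h import *
print(Ro.from_quat(env.get_obs()["tcp_rot"]).as_matrix().round(3))
im=cv2.imread("pics/top0.png");hsv=cv2.cvtColor(im,cv2.COLOR_BGR2HSV);v=hsv[...,2]
Y=cv2.inRange(hsv,(18,120,90),(35,255,255))
c=blobs(Y,(170,120,280,215))[0]
q=cv2.approxPolyDP(cv2.convexHull(c),4,True)[:,0];print("cover",q.tolist())
q=cv2.boxPoints(cv2.minAreaRect(c));print("rect",q.round(1).tolist())
D=((v<60)*255).astype(np.uint8)
c=blobs(D,(100,195,185,285))[0];r=cv2.minAreaRect(c);print("mat",onz("top",[r[0]],.003).round(3),onz("top",cv2.boxPoints(r),.003).round(3).tolist())
for nm,M,z in(("dark",D,.0155),("pale",cv2.inRange(hsv,(10,25,150),(35,140,255)),.0155)):
  for c in blobs(M,(185,215,310,280),30):
    r=cv2.minAreaRect(c);m=cv2.moments(c);b=onz("top",cv2.boxPoints(r),z)
    e=[b[1]-b[0],b[2]-b[1]];L=[np.linalg.norm(x) for x in e];k=int(np.argmax(L))
    print(nm,np.round(r[0],1),onz("top",[(m['m10']/m['m00'],m['m01']/m['m00'])],z)[0].round(3),np.round(L,3),"yaw",round(float(np.arctan2(e[k][1],e[k][0])),2))
G=cv2.inRange(hsv,(45,60,30),(90,255,255))
c=blobs(G,(170,120,280,215))[0];print("green",cv2.boundingRect(c))
big=cv2.resize(im[120:290,130:400],None,fx=2.95,fy=2.95,interpolation=cv2.INTER_CUBIC);cv2.imwrite("pics/crop0.png",big)
E
```

```text
[[-0.973 -0.     0.232]
 [-0.232  0.002 -0.973]
 [-0.    -1.    -0.002]]
cover [[259, 163], [262, 195], [192, 201], [186, 168]]
rect [[185.8000030517578, 168.0], [259.70001220703125, 162.3000030517578], [262.29998779296875, 195.6999969482422], [188.3000030517578, 201.39999389648438]]
mat [[0.478 0.375 0.003]] [[0.378, 0.489, 0.003], [0.599, 0.479, 0.003], [0.579, 0.261, 0.003], [0.36, 0.274, 0.003]]
dark [260. 230.] [ 0.517 -0.061  0.016] [0.058 0.042] yaw -0.24
dark [289.8 236.8] [ 0.491 -0.171  0.016] [0.058 0.039] yaw -0.79
dark [228.3 254.3] [0.427 0.054 0.016] [0.057 0.039] yaw -0.78
pale [198.  261.5] [0.402 0.169 0.016] [0.037 0.055] yaw -3.13
pale [287.5 261.5] [ 0.4   -0.162  0.016] [0.033 0.055] yaw 3.13
green (231, 132, 32, 49)
```

View pics/crop0.png

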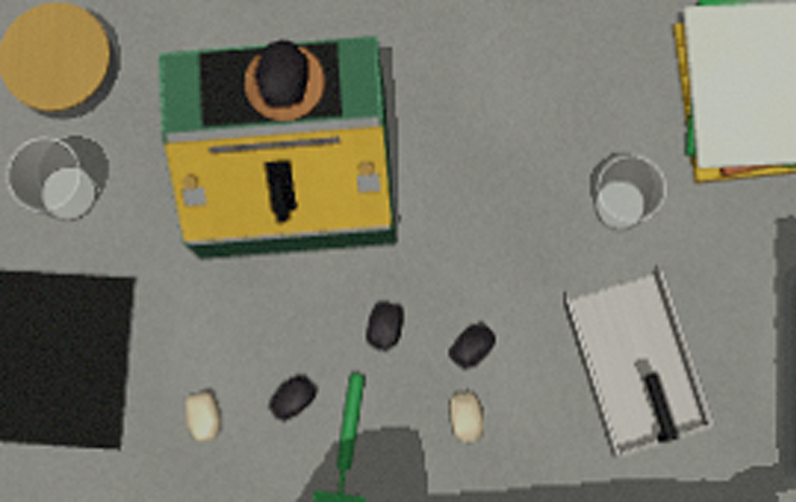

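Run:
```python
from h import *
P=lambda a:[(130+(x-.98)/2.95,120+(y-.98)/2.95) for x,y in a]   # crop -> px
co=onz("top",P([(167,143),(380,127),(391,229),(187,243)]),[.219,.219,.1235,.1235]);print(co.round(4))
print("w",np.linalg.norm(co[0]-co[1]),np.linalg.norm(co[2]-co[3]),"h",np.linalg.norm(co[0]-co[3]),np.linalg.norm(co[1]-co[2]))
l=(co[0]+co[3]-co[1]-co[2]);yaw=np.arctan2(l[1],l[0])-np.pi/2
f=np.array([np.cos(yaw),np.sin(yaw),0]);up=np.array([0,0,1.]);c=co.mean(0);c0=c-.004*(-f+up)*.7071  # back face centre
lip=c0-.0755*(f+up)*.7071
hop=lip+.1025*f
print("yaw",yaw,"plate mid",c.round(4),"lip",lip.round(4),"hopper",hop.round(4))
g=c0+.030*(-f+up)*.7071;print("grip",g.round(4))
n=(-f+up)*.7071;s=(f+up)*.7071;y=np.cross(up,f)
ft=c0+.044*n;print("fin top side",proj("side",[ft+.028*s,ft-.028*s]).round(1).tolist(),"top",proj("top",[ft+.028*s,ft-.028*s]).round(1).tolist())
for k in(1,-1):
  st=lip+.095*s+k*.102*y+.015*n;print("stud",proj("side",[st]).round(1).tolist(),proj("top",[st]).round(1).tolist())
print("back corners top",proj("top",[hop+.1025*f+k*.126*y+[0,0,.225-hop[2]] for k in(1,-1)]).round(1).tolist())
rim=onz("top",P([(566,297),(660,270),(710,422),(615,453)]),.046);print(rim.round(4))
print([np.linalg.norm(rim[i]-rim[i-1]).round(3) for i in range(4)])
h=onz("top",P([(651,376),(669,441)]),.107);print("handle",h.round(4),np.linalg.norm(h[0]-h[1]))
im=cv2.imread("pics/side0.png");a=cv2.resize(im[170:310,140:290],None,fx=4,fy=4,interpolation=cv2.INTER_CUBIC);b=cv2.resize(im[190:250,310:400],None,fx=2.2,fy=2.2)
a[:b.shape[0],600-b.shape[1]:]=b;cv2.imwrite("pics/sidecrop0.png",a)
```

```text
[[ 0.7037  0.1787  0.219 ]
 [ 0.7207 -0.0632  0.219 ]
 [ 0.6203 -0.0725  0.1235]
 [ 0.6046  0.1708  0.1235]]
w 0.24254868050726763 0.24383502857183367 h 0.13785032991591573 0.13886912243500596
yaw 0.0673161074362536 plate mid [0.6623 0.0535 0.1713] lip [0.6118 0.0501 0.115 ] hopper [0.7141 0.057  0.115 ]
grip [0.6439 0.0522 0.1896]
fin top side [[225.6, 217.1], [239.7, 233.9]] top [[223.5, 182.5], [225.5, 196.3]]
stud [[198.2, 244.7]] [[194.2, 182.1]]
stud [[241.6, 207.2]] [[254.2, 177.8]]
back corners top [[183.7, 137.7], [258.1, 132.3]]
[[ 0.5476 -0.2868  0.046 ]
 [ 0.5808 -0.4048  0.046 ]
 [ 0.3918 -0.4615  0.046 ]
 [ 0.3551 -0.3434  0.046 ]]
[np.float64(0.201), np.float64(0.123), np.float64(0.197), np.float64(0.124)]
handle [[ 0.4448 -0.3804  0.107 ]
 [ 0.3679 -0.3998  0.107 ]] 0.07932843264032897
```

View pics/sidecrop0.png

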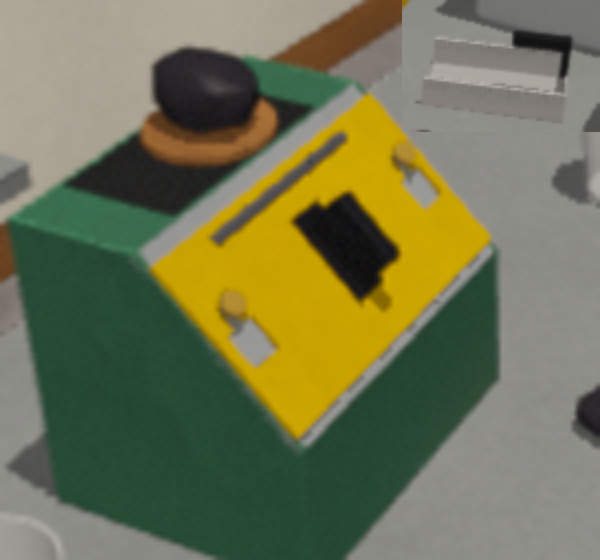

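The stud and fin projections match the side view to about 1.5 px, so the bin pose is good. I'll start with the cover.

```bash
cat > cov.py <<'E'
from h import *
yaw=.0673;f=np.array([np.cos(yaw),np.sin(yaw),0]);up=np.array([0,0,1.]);n=(-f+up)*.70711;s=(f+up)*.70711;yl=np.cross(up,f)
g=np.array([.6439,.0522,.1896]);RC=tool(yaw,np.pi/4)
lip=np.array([.6118,.0501,.115])
E
python3 -c "
from cov import *
go(g+.13*n,RC)"
```

```text
t [-560.9  -80.1 -564.2] w [0.067 0.157 0.784]
```

```bash
python3 -m handwheel '[{"ty":-40},{"tx":-28,"ty":-80,"tz":-28},{"tx":-56,"ty":-80,"tz":-56},{"tx":-561,"ty":-80,"tz":-564},{"tx":-561,"ty":-80,"tz":-564},{"tx":-561,"ty":-80,"tz":-564},{"tx":-561,"ty":-80,"tz":-564},{"tx":-561,"ty":-80,"tz":-564},{"tx":-561,"ty":-80,"tz":-564},{"tx":-561,"ty":-80,"tz":-564},{"tx":-561,"ty":-80,"tz":-564},{"tx":-561,"ty":-80,"tz":-564}]' 0.6 ; python3 -c "
from cov import *
go(g+.13*n,RC)"
```

```text
t [-560.9  -80.1 -564.2] w [0.067 0.157 0.784]invalid input
```

```bash
python3 -m handwheel --help; python3 -m handwheel '[{"tx":0,"ty":-40,"tz":0,"wx":0,"wy":0,"wz":0}]' 0.6
```

```text
time_s: 0.18
tcp_pos: [0.1496, -0.6267, 0.2171]
tcp_rot: [-0.083, 0.709, -0.696, 0.082]
force: [-0.4, -0.8, -1.7]
finger_gap: 0.972invalid input: not JSON, or not a number
```

```bash
python3 -m handwheel '[{"ty":-40}]'; python3 -m handwheel '[{"ty":-40}]' 0.7 30;python3 -m handwheel '[{"ty":-40,"tx":-500}]'
```

```text
invalid input
invalid input
invalid input
```

All six keys are needed.

```bash
python3 -m handwheel '[{"tx":0,"ty":-40,"tz":0,"wx":0,"wy":0,"wz":0},{"tx":-560,"ty":-40,"tz":-560,"wx":0,"wy":0,"wz":0},{"tx":-560,"ty":-40,"tz":-560,"wx":0,"wy":0,"wz":0},{"tx":-560,"ty":-40,"tz":-560,"wx":0,"wy":0,"wz":0},{"tx":-560,"ty":-40,"tz":-560,"wx":0,"wy":0,"wz":0},{"tx":-560,"ty":-40,"tz":-560,"wx":0.05,"wy":0.15,"wz":0.78},{"tx":-560,"ty":-40,"tz":-560,"wx":0.05,"wy":0.15,"wz":0.78},{"tx":-560,"ty":-40,"tz":-560,"wx":0.05,"wy":0.15,"wz":0.78},{"tx":-560,"ty":-40,"tz":-560,"wx":0.05,"wy":0.15,"wz":0.78},{"tx":-560,"ty":-40,"tz":-560,"wx":0.05,"wy":0.15,"wz":0.78},{"tx":-560,"ty":-40,"tz":-560,"wx":0.05,"wy":0.15,"wz":0.78},{"tx":-560,"ty":-40,"tz":-560,"wx":0.05,"wy":0.15,"wz":0.78}]' ; python3 -c "
from cov import *
go(g+.13*n,RC)"
```

```text
time_s: 1.18
tcp_pos: [0.3898, -0.2408, 0.2649]
tcp_rot: [0.247, 0.668, -0.638, 0.292]
force: [0.4, 0.2, 0.4]
finger_gap: 0.6
t [-138.8  139.4 -273.8] w [ 0.016 -0.006  0.002]
```

```bash
python3 -m handwheel '[{"tx":-139,"ty":139,"tz":-274,"wx":0.016,"wy":-0.006,"wz":0},{"tx":-139,"ty":139,"tz":-274,"wx":0.016,"wy":-0.006,"wz":0},{"tx":-139,"ty":139,"tz":-274,"wx":0.016,"wy":-0.006,"wz":0},{"tx":-139,"ty":139,"tz":-274,"wx":0.016,"wy":-0.006,"wz":0},{"tx":-139,"ty":139,"tz":-274,"wx":0.016,"wy":-0.006,"wz":0},{"tx":-139,"ty":139,"tz":-274,"wx":0.016,"wy":-0.006,"wz":0},{"tx":-139,"ty":139,"tz":-274,"wx":0.016,"wy":-0.006,"wz":0},{"tx":-139,"ty":139,"tz":-274,"wx":0.016,"wy":-0.006,"wz":0},{"tx":-139,"ty":139,"tz":-274,"wx":0.016,"wy":-0.006,"wz":0},{"tx":-139,"ty":139,"tz":-274,"wx":0.016,"wy":-0.006,"wz":0},{"tx":-139,"ty":139,"tz":-274,"wx":0.016,"wy":-0.006,"wz":0}]' ; python3 -c "
from cov import *
go(g,RC)
cv2.imwrite('pics/a1.png',imaging.grab_frame('top'));cv2.imwrite('pics/a2.png',imaging.grab_frame('side'))"
```

```text
time_s: 2.1
tcp_pos: [0.5643, 0.0473, 0.2691]
tcp_rot: [0.243, 0.662, -0.645, 0.293]
force: [0.4, -0.0, -0.4]
finger_gap: 0.6
t [ -1.  131.4   0.6] w [0.001 0.009 0.006]
```

```bash
python3 -m handwheel '[{"tx":-1,"ty":40,"tz":0.6,"wx":0,"wy":0.009,"wz":0.006},{"tx":-1,"ty":80,"tz":0.6,"wx":0,"wy":0.009,"wz":0.006},{"tx":-1,"ty":110,"tz":0.6,"wx":0,"wy":0.009,"wz":0.006},{"tx":-1,"ty":131,"tz":0.6,"wx":0,"wy":0.009,"wz":0.006},{"tx":-1,"ty":131,"tz":0.6,"wx":0,"wy":0.009,"wz":0.006},{"tx":-1,"ty":131,"tz":0.6,"wx":0,"wy":0.009,"wz":0.006}]' ; python3 -m handwheel '[{"tx":0,"ty":0,"tz":0,"wx":0,"wy":0,"wz":0},{"tx":0,"ty":0,"tz":0,"wx":0,"wy":0,"wz":0},{"tx":0,"ty":0,"tz":0,"wx":0,"wy":0,"wz":0},{"tx":0,"ty":0,"tz":0,"wx":0,"wy":0,"wz":0},{"tx":0,"ty":0,"tz":0,"wx":0,"wy":0,"wz":0},{"tx":0,"ty":0,"tz":0,"wx":0,"wy":0,"wz":0},{"tx":0,"ty":0,"tz":0,"wx":0,"wy":0,"wz":0}]' 0 40; python3 -c "
from cov import *
go(g,RC);go(g+.026*s,RC)"
```

```text
time_s: 2.7
tcp_pos: [0.6569, 0.0499, 0.1764]
tcp_rot: [0.25, 0.662, -0.644, 0.29]
force: [-0.3, 0.0, 0.3]
finger_gap: 0.598
time_s: 3.28
tcp_pos: [0.6575, 0.0527, 0.1781]
tcp_rot: [0.249, 0.662, -0.643, 0.293]
force: [-1.7, -3.9, 0.7]
finger_gap: 0.163
t [ 1.5  1.1 -0.4] w [ 0.001 -0.001 -0.002]
t [-24.5   1.1  -0.5] w [ 0.001 -0.001 -0.002]
```

```bash
python3 -m handwheel '[{"tx":-8,"ty":0,"tz":0,"wx":0,"wy":0,"wz":0},{"tx":-16,"ty":0,"tz":0,"wx":0,"wy":0,"wz":0},{"tx":-22,"ty":0,"tz":0,"wx":0,"wy":0,"wz":0},{"tx":-26,"ty":0,"tz":0,"wx":0,"wy":0,"wz":0},{"tx":-26,"ty":0,"tz":0,"wx":0,"wy":0,"wz":0},{"tx":-26,"ty":0,"tz":0,"wx":0,"wy":0,"wz":0}]' ; python3 -c "
from cov import *
go(g+.026*s,RC)"
```

```text
time_s: 3.78
tcp_pos: [0.6682, 0.054, 0.1857]
tcp_rot: [0.241, 0.666, -0.646, 0.286]
force: [-29.4, -5.0, 2.2]
finger_gap: 0.143
t [-11.5  -1.5   0.2] w [0.003 0.    0.022]
```

```bash
python3 -m handwheel '[{"tx":0,"ty":-2,"tz":0,"wx":0,"wy":0,"wz":0},{"tx":0,"ty":-4,"tz":0,"wx":0,"wy":0,"wz":0},{"tx":0,"ty":-4,"tz":0,"wx":0,"wy":0,"wz":0},{"tx":0,"ty":-4,"tz":0,"wx":0,"wy":0,"wz":0}]' ; python3 -c "
from cov import *
go(g+.026*s,RC);o=env.get_obs();print(o['force']@np.c_[n,s,yl],o['moment'])"
```

```text
time_s: 4.12
tcp_pos: [0.6717, 0.0539, 0.1963]
tcp_rot: [0.248, 0.663, -0.644, 0.291]
force: [1.6, 0.0, -8.6]
finger_gap: 0.144
t [-1.6  3.9 -0.2] w [ 0.001 -0.002  0.004]
[-7.23037144 -4.91159897 -0.06122079] [0.06245695 1.44809112 0.02924373]
```

```bash
python3 -m handwheel '[{"tx":-2,"ty":1,"tz":0,"wx":0,"wy":0,"wz":0},{"tx":-2,"ty":1,"tz":0,"wx":0,"wy":0,"wz":0},{"tx":-2,"ty":1,"tz":0,"wx":0,"wy":0,"wz":0}]' ; python3 -c "
from cov import *
go(g+.026*s,RC);o=env.get_obs();print(o['force']@np.c_[n,s,yl],o['moment'])
a=imaging.grab_frame('side')[150:300,140:300];cv2.imwrite('pics/b1.png',cv2.resize(a,None,fx=3.7,fy=3.7,interpolation=cv2.INTER_CUBIC))"
```

```text
time_s: 4.37
tcp_pos: [0.6758, 0.0538, 0.2008]
tcp_rot: [0.25, 0.662, -0.643, 0.293]
force: [0.2, -0.3, -4.9]
finger_gap: 0.141
t [ 4.5  4.1 -0.5] w [ 0.001 -0.001 -0.003]
[-3.57844126 -3.30866219 -0.30037135] [0.10614178 1.0144873  0.07128579]
```

View pics/b1.png

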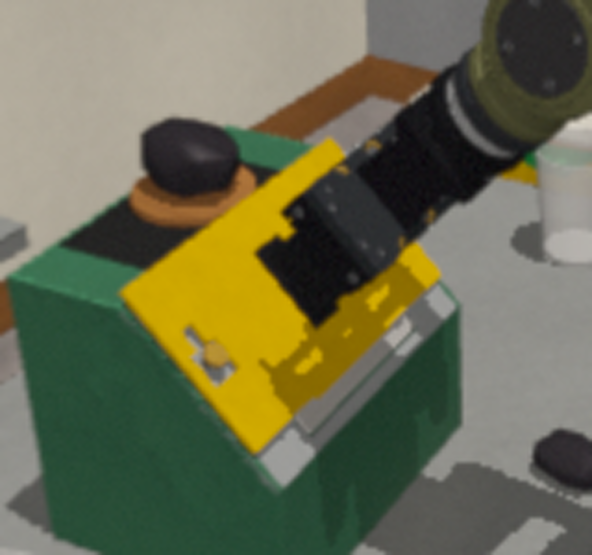

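The left stud now sits in the wide end of the keyhole, about 3 mm too far up. I'll ease back 3 mm and draw it out.

```bash
python3 -m handwheel '[{"tx":3,"ty":0,"tz":0,"wx":0,"wy":0,"wz":0},{"tx":3,"ty":-5,"tz":0,"wx":0,"wy":0,"wz":0},{"tx":3,"ty":-12,"tz":0,"wx":0,"wy":0,"wz":0},{"tx":3,"ty":-20,"tz":0,"wx":0,"wy":0,"wz":0},{"tx":3,"ty":-30,"tz":0,"wx":0,"wy":0,"wz":0},{"tx":3,"ty":-50,"tz":0,"wx":0,"wy":0,"wz":0},{"tx":3,"ty":-50,"tz":0,"wx":0,"wy":0,"wz":0}]' ; python3 -c "
from cov import *
go(g+.026*s,RC);o=env.get_obs();print(o['force']@np.c_[n,s,yl],o['moment'])
mat=np.array([.478,.375,.003]);R=tool(.05);
go(g+.026*s+.1*n,RC);go(mat+[0,0,.13],R)"
```

```text
time_s: 5.0
tcp_pos: [0.6386, 0.0493, 0.2369]
tcp_rot: [0.252, 0.66, -0.643, 0.294]
force: [1.0, -0.4, 1.9]
finger_gap: 0.033
t [ 4.1 56.1 -2.7] w [-0.003 -0.002 -0.008]
[ 0.68255655  2.06699158 -0.45424982] [-0.03299813  0.26437353 -0.00351213]
t [  3.3 -43.9  -2.4] w [-0.003 -0.002 -0.008]
t [ 185.2  -13.4 -335.4] w [ 0.005  0.013 -0.794]
```

The gap fell to 0.03, so the fin slipped out. I'll look.

```bash
python3 -m handwheel '[{"tx":0,"ty":-40,"tz":0,"wx":0,"wy":0,"wz":0},{"tx":0,"ty":-80,"tz":0,"wx":0,"wy":0,"wz":0},{"tx":0,"ty":-80,"tz":0,"wx":0,"wy":0,"wz":0},{"tx":0,"ty":-80,"tz":0,"wx":0,"wy":0,"wz":0}]' 0.6; python3 -c "
from cov import *
a=imaging.grab_frame('side');cv2.imwrite('pics/c_s.png',a);a=a[150:300,130:280];b=imaging.grab_frame('top');cv2.imwrite('pics/c_t.png',b);b=b[120:270,170:320]
cv2.imwrite('pics/c1.png',cv2.resize(np.hstack([a,b]),None,fx=2.66,fy=2.66,interpolation=cv2.INTER_CUBIC))"
```

```text
time_s: 5.33
tcp_pos: [0.5825, 0.0474, 0.2969]
tcp_rot: [0.253, 0.66, -0.642, 0.297]
force: [0.6, -1.1, 0.1]
finger_gap: 0.258
```

View pics/c1.png

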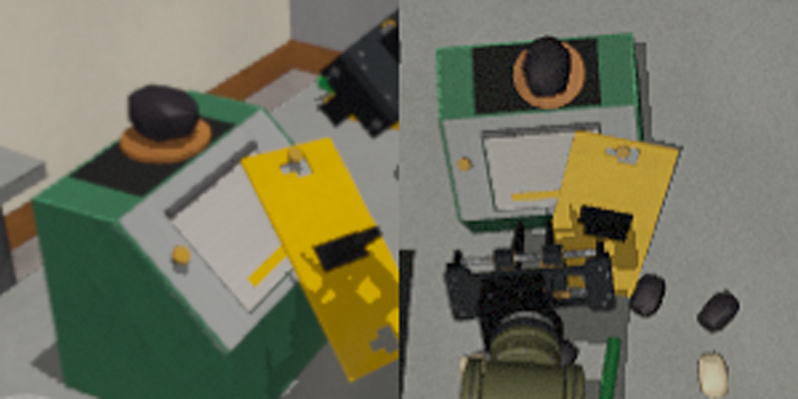

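The cover has swung down and hangs from the right stud only, in the slope plane, with its fin turned about 100°. I'll measure it anew.

Run:
```python
from cov import *
T=imaging.grab_frame('top');S=imaging.grab_frame('side')
t=lambda x,y:(170+(x-399)/2.66,120+y/2.66)
sd=lambda x,y:(130+x/2.66,150+y/2.66)
for nm,a,b in(("UL",t(575,132),sd(243,155)),("UR",t(682,150),sd(333,138)),("fin",t(606,222),sd(347,248)),("stud",t(625,152),sd(293,158))):
    p,e=tri(a,b);d=p-lip;print(nm,p.round(3),"err",round(e,4),"slope coords s,y,n",[round(float(d@k),3) for k in(s,yl,n)])
a=cv2.resize(S[190:300,205:315],None,fx=5.4,fy=5.4,interpolation=cv2.INTER_CUBIC)[:594,:400]
b=cv2.resize(T[160:235,225:285],None,fx=6.6,fy=6.6,interpolation=cv2.INTER_CUBIC)[:594]
z=np.zeros((594,800,3),np.uint8);z[:,:400]=a;z[:b.shape[0],402:402+b.shape[1]]=b[:,:398];cv2.imwrite("pics/d1.png",z);cv2.imwrite("pics/ds.png",S);cv2.imwrite("pics/dt.png",T)
```

```text
UL [0.699 0.012 0.212] err 0.0005 slope coords s,y,n [0.128, -0.044, 0.009]
UR [ 0.682 -0.124  0.172] err 0.0039 slope coords s,y,n [0.082, -0.178, -0.001]
fin [ 0.6   -0.022  0.114] err 0.0013 slope coords s,y,n [-0.013, -0.071, 0.011]
stud [ 0.68  -0.049  0.183] err 0.0021 slope coords s,y,n [0.092, -0.104, 0.005]
```

View pics/d1.png

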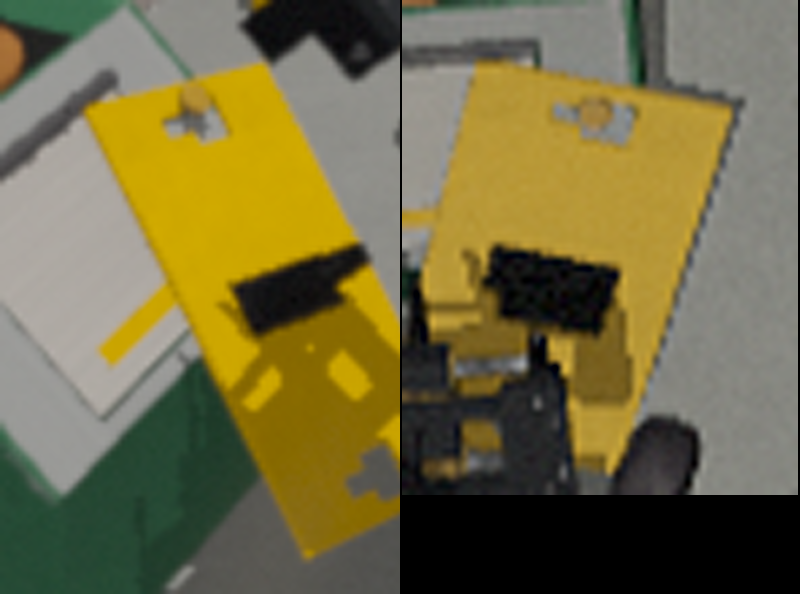

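```bash
cat >> cov.py <<'E'
th=1.24
def plate(th): 
    xp=np.cos(th)*s+np.sin(th)*yl;yp=-np.sin(th)*s+np.cos(th)*yl;return np.c_[-xp,-n,yp],xp,yp
E
python3 - <<'E'
from cov import *
R,xp,yp=plate(th);m=lip-.011*s-.068*yl
print(np.linalg.det(R),m.round(3));print(env.get_obs()["joints"].round(2),(m+.03*n).round(3))
go(m+.15*n,R)
# check mid & edges projections against masks
for nm in("top","side"):
    print(nm,proj(nm,[m+a*xp+b*yp+.004*n for a,b in((.0675,-.124),(-.0675,-.124),(-.0675,.124),(.0675,.124))]).round(0).tolist(), "fin top",proj(nm,[m+a*xp+.044*n for a in(.028,-.028)]).round(0).tolist())
E
```

```text
-1.0000091041999999 [ 0.609 -0.018  0.107]
[-0.06 -0.6   2.24  0.14  0.73  1.38] [ 0.587 -0.02   0.128]Traceback (most recent call last):
  File "<stdin>", line 4, in <module>
  File "h.py", line 31, in go
    R1=R@np.diag([s,1,s]);w=Ro.from_matrix(R0.T@R1).as_rotvec()
                            ~~~~~~~~~~~~~~^^^^^^^^^
  File "scipy/spatial/transform/_rotation.pyx", line 1143, in scipy.spatial.transform._rotation.Rotation.from_matrix
ValueError: Non-positive determinant (left-handed or null coordinate frame) in rotation matrix 0: [[ 3.23470774e-01 -2.74789678e-05  9.46242972e-01]
 [-8.25287060e-04  1.00000416e+00  3.11162485e-04]
 [ 9.46238309e-01  8.81574050e-04 -3.23469141e-01]].
```

```bash
sed -i 's/np.c_\[-xp/np.c_[xp/' cov.py
python3 - <<'E'
from cov import *
R,xp,yp=plate(th);m=lip-.011*s-.068*yl
go(m+.15*n,R)
for nm in("top","side"):
    print(nm,proj(nm,[m+a*xp+b*yp+.004*n for a,b in((.0675,-.124),(-.0675,-.124),(-.0675,.124),(.0675,.124))]).round(0).tolist(), "fin top",proj(nm,[m+a*xp+.044*n for a in(.028,-.028)]).round(0).tolist())
E
```

```text
t [111.7  12.9  67.7] w [ 1.000e-03 -1.241e+00 -1.000e-03]
top [[236.0, 169.0], [275.0, 177.0], [257.0, 232.0], [221.0, 225.0]] fin top [[239.0, 207.0], [255.0, 210.0]]
side [[220.0, 209.0], [254.0, 201.0], [293.0, 278.0], [262.0, 293.0]] fin top [[260.0, 241.0], [273.0, 236.0]]
```

Projected corners match in both views, so I'll regrasp the fin here.

```bash
python3 -m handwheel '[{"tx":112,"ty":13,"tz":68,"wx":0,"wy":-1.24,"wz":0},{"tx":112,"ty":13,"tz":68,"wx":0,"wy":-1.24,"wz":0},{"tx":112,"ty":13,"tz":68,"wx":0,"wy":-1.24,"wz":0},{"tx":112,"ty":13,"tz":68,"wx":0,"wy":-1.24,"wz":0},{"tx":112,"ty":13,"tz":68,"wx":0,"wy":-1.24,"wz":0},{"tx":112,"ty":13,"tz":68,"wx":0,"wy":-1.24,"wz":0},{"tx":112,"ty":13,"tz":68,"wx":0,"wy":-1.24,"wz":0},{"tx":112,"ty":13,"tz":68,"wx":0,"wy":-1.24,"wz":0},{"tx":112,"ty":13,"tz":68,"wx":0,"wy":-1.24,"wz":0},{"tx":112,"ty":13,"tz":68,"wx":0,"wy":-1.24,"wz":0},{"tx":112,"ty":13,"tz":68,"wx":0,"wy":-1.24,"wz":0},{"tx":112,"ty":13,"tz":68,"wx":0,"wy":-1.24,"wz":0}]' 0.6
python3 - <<'E'
from cov import *
R,xp,yp=plate(th);m=lip-.011*s-.068*yl
print(env.get_obs()["joints"].round(2))
go(m+.03*n,R)
E
```

```text
time_s: 6.53
tcp_pos: [0.5158, -0.0249, 0.1989]
tcp_rot: [0.172, -0.37, 0.668, -0.623]
force: [0.0, 0.2, 0.5]
finger_gap: 0.601
[-0.32 -0.76  2.47  0.41  0.73 -0.27]
t [ -0.6 119.5   1. ] w [ 0.002 -0.    -0.001]
```

```bash
python3 -m handwheel '[{"tx":0,"ty":40,"tz":1,"wx":0,"wy":0,"wz":0},{"tx":0,"ty":80,"tz":1,"wx":0,"wy":0,"wz":0},{"tx":0,"ty":105,"tz":1,"wx":0,"wy":0,"wz":0},{"tx":0,"ty":121,"tz":1,"wx":0,"wy":0,"wz":0},{"tx":0,"ty":121,"tz":1,"wx":0,"wy":0,"wz":0},{"tx":0,"ty":121,"tz":1,"wx":0,"wy":0,"wz":0}]' ; python3 -m handwheel '[{"tx":0,"ty":0,"tz":0,"wx":0,"wy":0,"wz":0},{"tx":0,"ty":0,"tz":0,"wx":0,"wy":0,"wz":0},{"tx":0,"ty":0,"tz":0,"wx":0,"wy":0,"wz":0},{"tx":0,"ty":0,"tz":0,"wx":0,"wy":0,"wz":0},{"tx":0,"ty":0,"tz":0,"wx":0,"wy":0,"wz":0},{"tx":0,"ty":0,"tz":0,"wx":0,"wy":0,"wz":0},{"tx":0,"ty":0,"tz":0,"wx":0,"wy":0,"wz":0},{"tx":0,"ty":0,"tz":0,"wx":0,"wy":0,"wz":0}]' 0 60
python3 - <<'E'
from cov import *
R,xp,yp=plate(th);m=lip-.011*s-.068*yl
go(m+.03*n,R);R0=Ro.from_quat(env.get_obs()["tcp_rot"]).as_matrix();print((R0.T@np.c_[xp,yp]).round(2).tolist())
E
```

```text
time_s: 7.03
tcp_pos: [0.6014, -0.0191, 0.1136]
tcp_rot: [0.171, -0.371, 0.668, -0.622]
force: [-0.8, 0.1, 0.1]
finger_gap: 0.6
time_s: 7.7
tcp_pos: [0.6021, -0.0195, 0.1163]
tcp_rot: [0.171, -0.369, 0.668, -0.623]
force: [-2.8, -0.2, 2.3]
finger_gap: 0.137
t [-0.2 -0.1 -1.9] w [-0.001 -0.001 -0.001]
[[-1.0, 0.0], [0.0, -0.0], [-0.0, -1.0]]
```

```bash
python3 -m handwheel '[{"tx":-3,"ty":-1,"tz":4,"wx":0,"wy":0,"wz":0},{"tx":-6,"ty":-2,"tz":8,"wx":0,"wy":0,"wz":0},{"tx":-8,"ty":-2,"tz":9,"wx":0,"wy":0,"wz":0},{"tx":-8,"ty":-2,"tz":9,"wx":0,"wy":0,"wz":0},{"tx":-8,"ty":-4,"tz":9,"wx":0,"wy":0,"wz":0},{"tx":-8,"ty":-8,"tz":9,"wx":0,"wy":0,"wz":0},{"tx":-8,"ty":-8,"tz":9,"wx":0,"wy":0,"wz":0}]'
python3 - <<'E'
from cov import *
o=env.get_obs();R0=Ro.from_quat(o["tcp_rot"]).as_matrix();print(o["force"]@R0,o["moment"]@R0)
E
```

```text
time_s: 8.28
tcp_pos: [0.6037, -0.0147, 0.1297]
tcp_rot: [0.171, -0.369, 0.668, -0.623]
force: [-0.3, -0.0, -3.7]
finger_gap: 0.142
[ 0.91650908  2.37457122 -2.72197364] [-0.7825865   0.0194652  -0.31271627]
```

```bash
python3 -m handwheel '[{"tx":0,"ty":-4,"tz":0,"wx":0,"wy":0,"wz":0},{"tx":0,"ty":-8,"tz":0,"wx":0,"wy":0,"wz":0},{"tx":0,"ty":-12,"tz":0,"wx":0,"wy":0,"wz":0},{"tx":0,"ty":-18,"tz":0,"wx":0,"wy":0,"wz":0},{"tx":0,"ty":-30,"tz":0,"wx":0,"wy":0,"wz":0},{"tx":0,"ty":-60,"tz":0,"wx":0,"wy":0,"wz":0},{"tx":0,"ty":-100,"tz":0,"wx":0,"wy":0,"wz":0},{"tx":0,"ty":-100,"tz":0,"wx":0,"wy":0,"wz":0}]'
python3 - <<'E'
from cov import *
o=env.get_obs();R0=Ro.from_quat(o["tcp_rot"]).as_matrix();print(o["force"]@R0,o["moment"]@R0)
R=tool(.067+1.24)
go([.478,.30,.3],R);print(o["joints"].round(2))
a=imaging.grab_frame('side');cv2.imwrite('pics/e1.png',a)
E
```

```text
time_s: 8.95
tcp_pos: [0.534, -0.0206, 0.2124]
tcp_rot: [0.166, -0.361, 0.671, -0.625]
force: [1.4, -0.6, 0.0]
finger_gap: 0.139
[0.32829897 0.95169865 1.12139711] [-0.45124457  0.01328882 -0.22680159]
t [-314.3  -74.1  -79.7] w [-0.763  0.001 -0.256]
[-0.29 -0.72  2.44  0.4   0.69 -0.23]
```

View pics/e1.png

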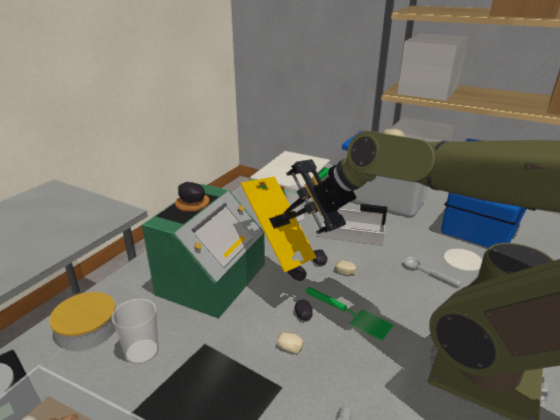

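The cover is free and held. Next I carry it to the mat, turning it so its x points ahead.

```bash
python3 - <<'E'
from cov import *
go([.50,.05,.32],tool(.05));go([.478,.375,.30],tool(.05))
E
python3 -m handwheel '[{"tx":0,"ty":-40,"tz":0,"wx":0,"wy":0,"wz":0},{"tx":0,"ty":-80,"tz":0,"wx":0,"wy":0,"wz":0},{"tx":0,"ty":-80,"tz":0,"wx":0,"wy":0,"wz":0}]'
python3 - <<'E'
from cov import *
go([.478,.375,.30],tool(.05))
E
```

```text
t [-83.2 -85.7  19.6] w [-0.494  1.185 -0.697]
t [-386.8  -73.3  -99.4] w [-0.494  1.185 -0.697]
time_s: 9.25
tcp_pos: [0.4768, -0.0243, 0.2657]
tcp_rot: [0.168, -0.363, 0.671, -0.624]
force: [1.1, -0.4, -0.1]
finger_gap: 0.137
t [-386.9    7.5  -99.7] w [-0.494  1.186 -0.695]
```

```bash
python3 -m handwheel '[{"tx":-387,"ty":7,"tz":-100,"wx":-0.494,"wy":1.186,"wz":-0.695},{"tx":-387,"ty":7,"tz":-100,"wx":-0.494,"wy":1.186,"wz":-0.695},{"tx":-387,"ty":7,"tz":-100,"wx":-0.494,"wy":1.186,"wz":-0.695},{"tx":-387,"ty":7,"tz":-100,"wx":-0.494,"wy":1.186,"wz":-0.695},{"tx":-387,"ty":7,"tz":-100,"wx":-0.494,"wy":1.186,"wz":-0.695},{"tx":-387,"ty":7,"tz":-100,"wx":-0.494,"wy":1.186,"wz":-0.695},{"tx":-387,"ty":7,"tz":-100,"wx":-0.494,"wy":1.186,"wz":-0.695},{"tx":-387,"ty":7,"tz":-100,"wx":-0.494,"wy":1.186,"wz":-0.695},{"tx":-387,"ty":7,"tz":-100,"wx":-0.494,"wy":1.186,"wz":-0.695},{"tx":-387,"ty":7,"tz":-100,"wx":-0.494,"wy":1.186,"wz":-0.695},{"tx":-387,"ty":7,"tz":-100,"wx":-0.494,"wy":1.186,"wz":-0.695},{"tx":-387,"ty":7,"tz":-100,"wx":-0.494,"wy":1.186,"wz":-0.695}]'
python3 - <<'E'
from cov import *
go([.478,.375,.09],tool(.05))
E
```

```text
time_s: 10.25
tcp_pos: [0.4767, 0.3446, 0.2693]
tcp_rot: [0.067, -0.661, 0.727, -0.172]
force: [0.6, -0.1, -2.4]
finger_gap: 0.14
t [ 14.1 193.3 -51.3] w [-0.098  0.291 -0.146]
```

```bash
python3 -m handwheel '[{"tx":14,"ty":0,"tz":-51,"wx":-0.098,"wy":0.291,"wz":-0.146},{"tx":14,"ty":0,"tz":-51,"wx":-0.098,"wy":0.291,"wz":-0.146},{"tx":14,"ty":40,"tz":-51,"wx":-0.098,"wy":0.291,"wz":-0.146},{"tx":14,"ty":193,"tz":-51,"wx":-0.098,"wy":0.291,"wz":-0.146},{"tx":14,"ty":193,"tz":-51,"wx":-0.098,"wy":0.291,"wz":-0.146},{"tx":14,"ty":193,"tz":-51,"wx":-0.098,"wy":0.291,"wz":-0.146},{"tx":14,"ty":193,"tz":-51,"wx":-0.098,"wy":0.291,"wz":-0.146},{"tx":14,"ty":193,"tz":-51,"wx":-0.098,"wy":0.291,"wz":-0.146},{"tx":14,"ty":193,"tz":-51,"wx":-0.098,"wy":0.291,"wz":-0.146}]'
python3 - <<'E'
from cov import *
go([.478,.375,.034],tool(.05))
cv2.imwrite('pics/f1.png',imaging.grab_frame('side'))
E
```

```text
time_s: 11.0
tcp_pos: [0.4779, 0.3701, 0.0703]
tcp_rot: [0.018, -0.706, 0.708, -0.019]
force: [0.9, 0.7, -3.0]
finger_gap: 0.142
t [-0.3 55.1 -5. ] w [-0.003  0.002 -0.   ]
```

View pics/f1.png

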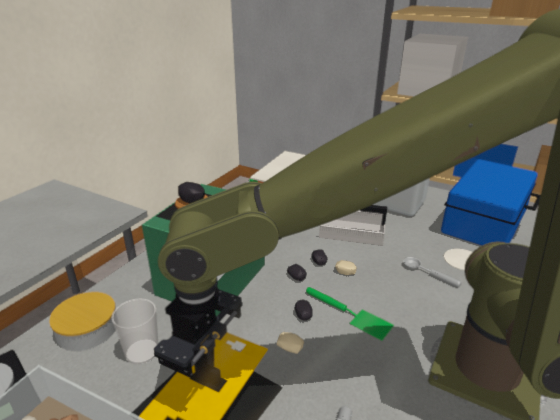

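The plate is held level above the mat, with the beaker at (135,330) clear of it.

```bash
python3 -m handwheel '[{"tx":0,"ty":25,"tz":-5,"wx":0,"wy":0,"wz":0},{"tx":0,"ty":45,"tz":-5,"wx":0,"wy":0,"wz":0},{"tx":0,"ty":50,"tz":-5,"wx":0,"wy":0,"wz":0},{"tx":0,"ty":54,"tz":-5,"wx":0,"wy":0,"wz":0},{"tx":0,"ty":56,"tz":-5,"wx":0,"wy":0,"wz":0},{"tx":0,"ty":56,"tz":-5,"wx":0,"wy":0,"wz":0}]'; python3 -m handwheel '[{"tx":0,"ty":0,"tz":0,"wx":0,"wy":0,"wz":0},{"tx":0,"ty":0,"tz":0,"wx":0,"wy":0,"wz":0},{"tx":0,"ty":0,"tz":0,"wx":0,"wy":0,"wz":0},{"tx":0,"ty":0,"tz":0,"wx":0,"wy":0,"wz":0},{"tx":0,"ty":-40,"tz":0,"wx":0,"wy":0,"wz":0},{"tx":0,"ty":-80,"tz":0,"wx":0,"wy":0,"wz":0},{"tx":0,"ty":-120,"tz":0,"wx":0,"wy":0,"wz":0},{"tx":0,"ty":-160,"tz":0,"wx":0,"wy":0,"wz":0},{"tx":0,"ty":-160,"tz":0,"wx":0,"wy":0,"wz":0}]' 0.6
python3 - <<'E'
from cov import *
t=imaging.grab_frame('top');cv2.imwrite('pics/g1.png',t)
hsv=cv2.cvtColor(t,cv2.COLOR_BGR2HSV)
for c in blobs(cv2.inRange(hsv,(18,120,90),(35,255,255)),(90,190,215,300)):
    b=cv2.boxPoints(cv2.minAreaRect(c));w=onz("top",b,.007);print(w.round(3).tolist())
E
```

```text
time_s: 11.55
tcp_pos: [0.4808, 0.3769, 0.0202]
tcp_rot: [-0.016, 0.707, -0.706, 0.022]
force: [-0.5, -1.0, -3.5]
finger_gap: 0.136
time_s: 12.3
tcp_pos: [0.4834, 0.3792, 0.1903]
tcp_rot: [-0.011, 0.71, -0.703, 0.026]
force: [0.4, 0.9, 1.4]
finger_gap: 0.597
[[0.546, 0.447, 0.007], [0.554, 0.26, 0.007], [0.416, 0.25, 0.007], [0.408, 0.434, 0.007]]
[[0.534, 0.469, 0.007], [0.534, 0.458, 0.007], [0.5, 0.456, 0.007], [0.5, 0.468, 0.007]]
```

View pics/g1.png

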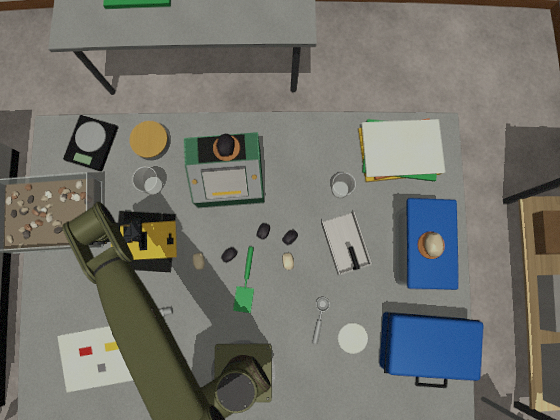

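The cover lies flat, centred near (0.48, 0.375). No more stones appear, so there are three dark and two pale. I'll re-measure the dark ones.

```bash
cat > st.py <<'E'
from h import *
def stones(im,roi=(185,210,310,285)):
    v=cv2.cvtColor(im,cv2.COLOR_BGR2HSV)[...,2];out=[]
    for c in blobs(((v<60)*255).astype(np.uint8),roi,60):
        if cv2.contourArea(c)>260: continue
        b=onz("top",cv2.boxPoints(cv2.minAreaRect(c)),.0155);e=[b[1]-b[0],b[2]-b[1]];L=[np.linalg.norm(x) for x in e];k=int(np.argmax(L))
        m=cv2.moments(c);p=onz("top",[(m['m10']/m['m00'],m['m01']/m['m00'])],.0155)[0]
        y=float(np.arctan2(e[k][1],e[k][0]));y=(y+np.pi/2)%np.pi-np.pi/2;out.append((p,y,np.round(L,3)))
    return out
SC=np.array([.469,-.374]);SY=.289
def sc(x,y): return SC+x*np.array([np.cos(SY),np.sin(SY)])+y*np.array([-np.sin(SY),np.cos(SY)])
E
python3 - <<'E'
from st import *
im=cv2.imread("pics/g1.png")
for p,y,L in stones(im):
    print(p.round(3),round(y,2),L);go([p[0],p[1],.12],tool(y))
E
```

```text
[ 0.491 -0.171  0.016] -0.79 [0.058 0.039]
t [ 21.8  81.1 549.2] w [ 0.013  0.842 -0.014]
[ 0.514 -0.072  0.016] -0.46 [0.057 0.04 ]
t [ -6.9  82.2 451.8] w [ 0.011  0.514 -0.016]
[0.427 0.054 0.016] -0.78 [0.057 0.039]
t [ 73.6  81.6 321.1] w [ 0.013  0.835 -0.014]
```

```bash
python3 -m handwheel '[{"tx":74,"ty":0,"tz":321,"wx":0.013,"wy":0.835,"wz":-0.014},{"tx":74,"ty":0,"tz":321,"wx":0.013,"wy":0.835,"wz":-0.014},{"tx":74,"ty":0,"tz":321,"wx":0.013,"wy":0.835,"wz":-0.014},{"tx":74,"ty":0,"tz":321,"wx":0.013,"wy":0.835,"wz":-0.014},{"tx":74,"ty":82,"tz":321,"wx":0.013,"wy":0.835,"wz":-0.014},{"tx":74,"ty":82,"tz":321,"wx":0.013,"wy":0.835,"wz":-0.014},{"tx":74,"ty":82,"tz":321,"wx":0.013,"wy":0.835,"wz":-0.014},{"tx":74,"ty":82,"tz":321,"wx":0.013,"wy":0.835,"wz":-0.014},{"tx":74,"ty":82,"tz":321,"wx":0.013,"wy":0.835,"wz":-0.014},{"tx":74,"ty":82,"tz":321,"wx":0.013,"wy":0.835,"wz":-0.014},{"tx":74,"ty":82,"tz":321,"wx":0.013,"wy":0.835,"wz":-0.014}]' 0.65
python3 - <<'E'
from st import *
go([.427,.054,.023],tool(-.78));print(env.get_obs()["joints"].round(2))
E
```

```text
time_s: 13.27
tcp_pos: [0.4215, 0.0512, 0.095]
tcp_rot: [-0.267, -0.65, 0.657, 0.274]
force: [0.3, -0.1, -0.0]
finger_gap: 0.65
t [-2.3 90.7 -7.1] w [-0.013 -0.004  0.004]
[-0.   -0.32  2.22 -0.01  1.25  2.36]
```

```bash
python3 -m handwheel '[{"tx":-2,"ty":40,"tz":-7,"wx":-0.013,"wy":0,"wz":0},{"tx":-2,"ty":75,"tz":-7,"wx":-0.013,"wy":0,"wz":0},{"tx":-2,"ty":90,"tz":-7,"wx":-0.013,"wy":0,"wz":0},{"tx":-2,"ty":90,"tz":-7,"wx":-0.013,"wy":0,"wz":0},{"tx":-2,"ty":90,"tz":-7,"wx":-0.013,"wy":0,"wz":0}]'; python3 -m handwheel '[{"tx":0,"ty":0,"tz":0,"wx":0,"wy":0,"wz":0},{"tx":0,"ty":0,"tz":0,"wx":0,"wy":0,"wz":0},{"tx":0,"ty":0,"tz":0,"wx":0,"wy":0,"wz":0},{"tx":0,"ty":0,"tz":0,"wx":0,"wy":0,"wz":0},{"tx":0,"ty":0,"tz":0,"wx":0,"wy":0,"wz":0},{"tx":0,"ty":-40,"tz":0,"wx":0,"wy":0,"wz":0},{"tx":0,"ty":-80,"tz":0,"wx":0,"wy":0,"wz":0},{"tx":0,"ty":-120,"tz":0,"wx":0,"wy":0,"wz":0},{"tx":0,"ty":-120,"tz":0,"wx":0,"wy":0,"wz":0}]' 0.2 30
python3 - <<'E'
from st import *
go([*sc(.03,.022),.13],tool(SY))
E
```

```text
time_s: 13.68
tcp_pos: [0.4277, 0.0555, 0.006]
tcp_rot: [0.268, 0.654, -0.653, -0.27]
force: [-0.3, -0.5, -0.1]
finger_gap: 0.65
time_s: 14.43
tcp_pos: [0.4336, 0.0541, 0.1355]
tcp_rot: [0.274, 0.656, -0.651, -0.265]
force: [1.5, -0.4, -0.5]
finger_gap: 0.201
t [-321.8   24.2  242.1] w [ 0.006 -1.071 -0.014]
```

The gap reached 0.20, so the stone was missed. I'll check where it is.

Run:
```python
from st import *
t=imaging.grab_frame('top');s=imaging.grab_frame('side')
for p,y,L in stones(t): print(p.round(3),round(y,2),L)
z=np.zeros((400,800,3),np.uint8)
a=cv2.resize(t[210:290,185:285],None,fx=4,fy=4);b=cv2.resize(s[230:330,260:360],None,fx=4,fy=4)
z[:320,:400]=a;z[:,400:]=b;cv2.imwrite('pics/i1.png',z)
```

```text
[ 0.491 -0.171  0.016] -0.79 [0.058 0.039]
[ 0.514 -0.072  0.016] -0.46 [0.057 0.04 ]
```

View pics/i1.png

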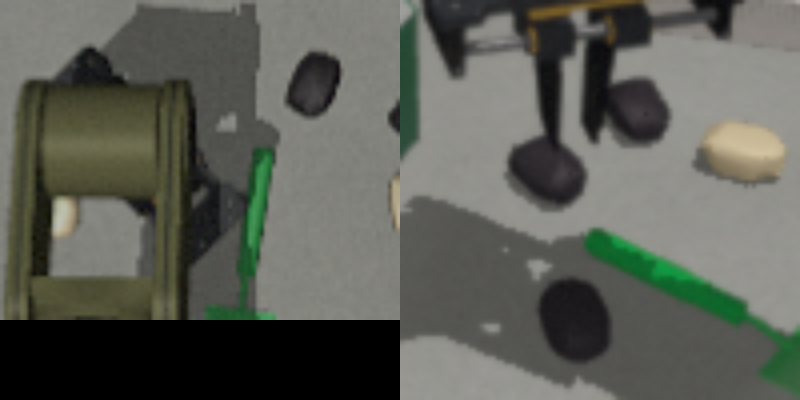

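The stone is still there. The fingers likely had not closed before the lift, so I'll wait longer.

Run:
```python
from st import *
print(onz("side",[(303.7,310)],.0155))
for (u,v) in ((229,254),): print(onz("top",[(228.3,254.3)],.0155))
print(Ro.from_quat(env.get_obs()["tcp_rot"]).as_matrix().round(2).tolist())
c,d=ray("side",[(303.7,310)])
im=cv2.imread("pics/i1.png")[:,400:]
v=cv2.cvtColor(im,cv2.COLOR_BGR2GRAY)
for cc in blobs(((v<62)*255).astype(np.uint8),(110,260,240,390),500):
    b=cv2.boxPoints(cv2.minAreaRect(cc));w=onz("side",[(260+x/4,230+y/4) for x,y in b],.0155);print(w.round(3).tolist(),w.mean(0).round(3))
go([.427,.054,.021],tool(-.78))
```

```text
[[0.42267755 0.05536305 0.0155    ]]
[[0.4268727  0.05616958 0.0155    ]]
[[-0.71, 0.0, -0.71], [0.71, 0.0, -0.71], [-0.0, -1.0, -0.0]]
[[0.462, 0.045, 0.015], [0.435, 0.005, 0.015], [0.385, 0.065, 0.015], [0.412, 0.102, 0.015]] [0.424 0.054 0.015]
t [  1.8 126.3   2.4] w [ 0.004 -0.002 -0.001]
```

Unmoved, at (0.425, 0.055). I'll grasp again with a longer close.

```bash
python3 -m handwheel '[{"tx":2,"ty":0,"tz":2,"wx":0,"wy":0,"wz":0},{"tx":2,"ty":0,"tz":2,"wx":0,"wy":0,"wz":0},{"tx":2,"ty":0,"tz":2,"wx":0,"wy":0,"wz":0},{"tx":2,"ty":0,"tz":2,"wx":0,"wy":0,"wz":0},{"tx":2,"ty":40,"tz":2,"wx":0,"wy":0,"wz":0},{"tx":2,"ty":80,"tz":2,"wx":0,"wy":0,"wz":0},{"tx":2,"ty":110,"tz":2,"wx":0,"wy":0,"wz":0},{"tx":2,"ty":126,"tz":2,"wx":0,"wy":0,"wz":0},{"tx":2,"ty":126,"tz":2,"wx":0,"wy":0,"wz":0},{"tx":2,"ty":126,"tz":2,"wx":0,"wy":0,"wz":0}]' 0.65; python3 -m handwheel '[{"tx":0,"ty":0,"tz":0,"wx":0,"wy":0,"wz":0},{"tx":0,"ty":0,"tz":0,"wx":0,"wy":0,"wz":0},{"tx":0,"ty":0,"tz":0,"wx":0,"wy":0,"wz":0},{"tx":0,"ty":0,"tz":0,"wx":0,"wy":0,"wz":0},{"tx":0,"ty":0,"tz":0,"wx":0,"wy":0,"wz":0},{"tx":0,"ty":0,"tz":0,"wx":0,"wy":0,"wz":0},{"tx":0,"ty":0,"tz":0,"wx":0,"wy":0,"wz":0},{"tx":0,"ty":0,"tz":0,"wx":0,"wy":0,"wz":0},{"tx":0,"ty":0,"tz":0,"wx":0,"wy":0,"wz":0},{"tx":0,"ty":0,"tz":0,"wx":0,"wy":0,"wz":0}]' 0.2 30;python3 -m handwheel '[{"tx":0,"ty":-40,"tz":0,"wx":0,"wy":0,"wz":0},{"tx":0,"ty":-80,"tz":0,"wx":0,"wy":0,"wz":0},{"tx":0,"ty":-120,"tz":0,"wx":0,"wy":0,"wz":0},{"tx":0,"ty":-120,"tz":0,"wx":0,"wy":0,"wz":0}]'
python3 - <<'E'
from st import *
go([*sc(.03,.022),.13],tool(SY))
E
```

```text
time_s: 15.37
tcp_pos: [0.4234, 0.0545, -0.0013]
tcp_rot: [0.268, 0.654, -0.654, -0.272]
force: [0.3, 0.8, 0.4]
finger_gap: 0.651
time_s: 16.2
tcp_pos: [0.4258, 0.0544, 0.0012]
tcp_rot: [0.269, 0.654, -0.653, -0.27]
force: [-1.2, -0.4, 5.9]
finger_gap: 0.404
time_s: 16.53
tcp_pos: [0.4306, 0.0543, 0.129]
tcp_rot: [0.274, 0.656, -0.651, -0.265]
force: [1.1, 0.4, -0.3]
finger_gap: 0.405
t [-324.    17.6  240.1] w [ 0.006 -1.071 -0.014]
```

```bash
python3 -m handwheel '[{"tx":-324,"ty":0,"tz":240,"wx":0,"wy":-1.07,"wz":-0.01},{"tx":-324,"ty":0,"tz":240,"wx":0,"wy":-1.07,"wz":-0.01},{"tx":-324,"ty":0,"tz":240,"wx":0,"wy":-1.07,"wz":-0.01},{"tx":-324,"ty":0,"tz":240,"wx":0,"wy":-1.07,"wz":-0.01},{"tx":-324,"ty":0,"tz":240,"wx":0,"wy":-1.07,"wz":-0.01},{"tx":-324,"ty":0,"tz":240,"wx":0,"wy":-1.07,"wz":-0.01},{"tx":-324,"ty":0,"tz":240,"wx":0,"wy":-1.07,"wz":-0.01},{"tx":-324,"ty":0,"tz":240,"wx":0,"wy":-1.07,"wz":-0.01},{"tx":-324,"ty":0,"tz":240,"wx":0,"wy":-1.07,"wz":-0.01},{"tx":-324,"ty":0,"tz":240,"wx":0,"wy":-1.07,"wz":-0.01},{"tx":-324,"ty":0,"tz":240,"wx":0,"wy":-1.07,"wz":-0.01},{"tx":-324,"ty":0,"tz":240,"wx":0,"wy":-1.07,"wz":-0.01}]'
python3 - <<'E'
from st import *
go([*sc(.03,.022),.074],tool(SY));print(sc(.03,.022))
E
```

```text
time_s: 17.53
tcp_pos: [0.4855, -0.3487, 0.1183]
tcp_rot: [-0.104, 0.702, -0.698, 0.096]
force: [-0.5, 0.2, -0.5]
finger_gap: 0.405
t [-7.5 63.1 -2.1] w [ 0.006 -0.005  0.009]
[ 0.49148602 -0.34436254]
```

```bash
python3 -m handwheel '[{"tx":-7,"ty":30,"tz":-2,"wx":0,"wy":0,"wz":0},{"tx":-7,"ty":60,"tz":-2,"wx":0,"wy":0,"wz":0},{"tx":-7,"ty":62,"tz":-2,"wx":0,"wy":0,"wz":0},{"tx":-7,"ty":62,"tz":-2,"wx":0,"wy":0,"wz":0}]'; python3 -m handwheel '[{"tx":0,"ty":0,"tz":0,"wx":0,"wy":0,"wz":0},{"tx":0,"ty":0,"tz":0,"wx":0,"wy":0,"wz":0},{"tx":0,"ty":0,"tz":0,"wx":0,"wy":0,"wz":0},{"tx":0,"ty":0,"tz":0,"wx":0,"wy":0,"wz":0},{"tx":0,"ty":-40,"tz":0,"wx":0,"wy":0,"wz":0},{"tx":0,"ty":-70,"tz":0,"wx":0,"wy":0,"wz":0},{"tx":0,"ty":-70,"tz":0,"wx":0,"wy":0,"wz":0}]' 0.55
python3 - <<'E'
from st import *
print(env.get_obs()["joints"].round(2));go([.491,-.171,.11],tool(-.79))
E
```

```text
time_s: 17.87
tcp_pos: [0.4891, -0.3379, 0.054]
tcp_rot: [-0.107, 0.704, -0.696, 0.096]
force: [0.3, 0.3, 0.1]
finger_gap: 0.407
time_s: 18.45
tcp_pos: [0.4958, -0.3438, 0.1359]
tcp_rot: [0.102, -0.698, 0.701, -0.101]
force: [1.3, -0.1, 0.7]
finger_gap: 0.55
[-0.69  0.06  1.81 -0.    1.27  0.59]
t [ -44.4   43.9 -167.2] w [-4.000e-03  1.078e+00 -1.000e-03]
```

```bash
python3 -m handwheel '[{"tx":-44,"ty":0,"tz":-167,"wx":0,"wy":1.08,"wz":0},{"tx":-44,"ty":0,"tz":-167,"wx":0,"wy":1.08,"wz":0},{"tx":-44,"ty":0,"tz":-167,"wx":0,"wy":1.08,"wz":0},{"tx":-44,"ty":0,"tz":-167,"wx":0,"wy":1.08,"wz":0},{"tx":-44,"ty":0,"tz":-167,"wx":0,"wy":1.08,"wz":0},{"tx":-44,"ty":44,"tz":-167,"wx":0,"wy":1.08,"wz":0},{"tx":-44,"ty":44,"tz":-167,"wx":0,"wy":1.08,"wz":0},{"tx":-44,"ty":44,"tz":-167,"wx":0,"wy":1.08,"wz":0},{"tx":-44,"ty":44,"tz":-167,"wx":0,"wy":1.08,"wz":0},{"tx":-44,"ty":44,"tz":-167,"wx":0,"wy":1.08,"wz":0},{"tx":-44,"ty":44,"tz":-167,"wx":0,"wy":1.08,"wz":0}]' 0.65
python3 - <<'E'
from st import *
go([.491,-.171,.024],tool(-.79))
s=imaging.grab_frame('side');cv2.imwrite('pics/j_s.png',s)
E
```

```text
time_s: 19.37
tcp_pos: [0.4866, -0.1679, 0.0845]
tcp_rot: [0.268, 0.653, -0.653, -0.276]
force: [0.9, 0.0, 0.4]
finger_gap: 0.65
t [-6.  79.2 -1.3] w [-0.004  0.     0.01 ]
```

```bash
python3 -m handwheel '[{"tx":-5,"ty":40,"tz":-1,"wx":0,"wy":0,"wz":0},{"tx":-5,"ty":70,"tz":-1,"wx":0,"wy":0,"wz":0},{"tx":-5,"ty":79,"tz":-1,"wx":0,"wy":0,"wz":0},{"tx":-5,"ty":79,"tz":-1,"wx":0,"wy":0,"wz":0}]'; python3 -m handwheel '[{"tx":0,"ty":0,"tz":0,"wx":0,"wy":0,"wz":0},{"tx":0,"ty":0,"tz":0,"wx":0,"wy":0,"wz":0},{"tx":0,"ty":0,"tz":0,"wx":0,"wy":0,"wz":0},{"tx":0,"ty":0,"tz":0,"wx":0,"wy":0,"wz":0},{"tx":0,"ty":0,"tz":0,"wx":0,"wy":0,"wz":0},{"tx":0,"ty":0,"tz":0,"wx":0,"wy":0,"wz":0},{"tx":0,"ty":0,"tz":0,"wx":0,"wy":0,"wz":0},{"tx":0,"ty":0,"tz":0,"wx":0,"wy":0,"wz":0},{"tx":0,"ty":0,"tz":0,"wx":0,"wy":0,"wz":0},{"tx":0,"ty":0,"tz":0,"wx":0,"wy":0,"wz":0}]' 0.2 30;python3 -m handwheel '[{"tx":0,"ty":-40,"tz":0,"wx":0,"wy":0,"wz":0},{"tx":0,"ty":-80,"tz":0,"wx":0,"wy":0,"wz":0},{"tx":0,"ty":-120,"tz":0,"wx":0,"wy":0,"wz":0},{"tx":0,"ty":-120,"tz":0,"wx":0,"wy":0,"wz":0}]'
python3 - <<'E'
from st import *
go([*sc(.03,-.022),.13],tool(SY))
t=imaging.grab_frame('top');cv2.imwrite('pics/j_t.png',t)
z=cv2.resize(t[195:285,300:390],None,fx=5.5,fy=5.5);cv2.imwrite('pics/j1.png',z)
E
```

```text
time_s: 19.75
tcp_pos: [0.4869, -0.1691, 0.0017]
tcp_rot: [0.266, 0.653, -0.652, -0.279]
force: [-0.2, 0.7, -0.3]
finger_gap: 0.647
time_s: 20.58
tcp_pos: [0.4898, -0.1702, 0.0049]
tcp_rot: [0.269, 0.652, -0.652, -0.277]
force: [1.0, 1.0, 2.5]
finger_gap: 0.2
time_s: 20.92
tcp_pos: [0.496, -0.1733, 0.1341]
tcp_rot: [-0.274, -0.652, 0.653, 0.272]
force: [1.3, 0.5, 2.0]
finger_gap: 0.2
t [-157.3   23.4  144.1] w [-1.000e-03 -1.081e+00 -3.000e-03]
```

View pics/j1.png

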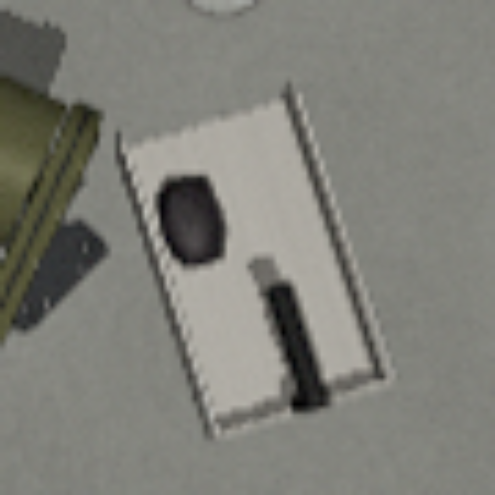

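D3 is in the scoop. D2 was missed and may have been knocked away, so I'll locate the stones with masks.

```bash
cat >> st.py <<'E'
def sst(im,roi=(260,225,400,340)):
    v=cv2.cvtColor(im,cv2.COLOR_BGR2HSV);m=((v[...,2]<50)*255).astype(np.uint8)
    for c in blobs(m,roi,40):
        M=cv2.moments(c);q=(M['m10']/M['m00'],M['m01']/M['m00']);print("side",np.round(q,1),cv2.contourArea(c),onz("side",[q],.0155)[0].round(3))
E
python3 - <<'E'
from st import *
S=imaging.grab_frame('side')
for n,im in(("start",cv2.imread("pics/side0.png")),("before",cv2.imread("pics/j_s.png")),("now",S)): print(n);sst(im)
for p,y,L in stones(cv2.imread("pics/j_t.png"),(185,210,330,285)): print("top",p.round(3),round(y,2),L)
E
```

```text
start
side [302.9 310. ] 229.0 [0.424 0.056 0.015]
side [293.8 274.2] 181.5 [ 0.514 -0.059  0.015]
side [317.4 257.3] 73.5 [ 0.491 -0.165  0.015]
before
side [296.8 271.9] 191.0 [ 0.511 -0.073  0.015]
side [319.  256.9] 159.5 [ 0.488 -0.169  0.015]
now
side [296.9 271.9] 191.5 [ 0.511 -0.073  0.015]
side [318.9 256.9] 156.0 [ 0.488 -0.169  0.015]
top [ 0.39  -0.089  0.016] -0.5 [0.159 0.14 ]
top [ 0.493 -0.154  0.016] -0.43 [0.133 0.115]
top [ 0.467 -0.247  0.016] -0.79 [0.079 0.034]
top [ 0.52  -0.066  0.016] -0.46 [0.057 0.025]
```

D2 hasn't moved. The grasp that worked was about 5 mm lower, so I'll retry lower and check the gap before lifting.

```bash
python3 - <<'E'
from st import *
go([.489,-.170,.021],tool(-.79))
E
python3 -m handwheel '[{"tx":0,"ty":0,"tz":0,"wx":0,"wy":0,"wz":0},{"tx":0,"ty":0,"tz":0,"wx":0,"wy":0,"wz":0},{"tx":0,"ty":0,"tz":0,"wx":0,"wy":0,"wz":0},{"tx":0,"ty":0,"tz":0,"wx":0,"wy":0,"wz":0},{"tx":0,"ty":0,"tz":0,"wx":0,"wy":0,"wz":0},{"tx":0,"ty":0,"tz":0,"wx":0,"wy":0,"wz":0},{"tx":0,"ty":0,"tz":0,"wx":0,"wy":0,"wz":0},{"tx":0,"ty":0,"tz":0,"wx":0,"wy":0,"wz":0},{"tx":0,"ty":0,"tz":0,"wx":0,"wy":0,"wz":0}]' 0.65
python3 - <<'E'
from st import *
go([.489,-.170,.021],tool(-.79))
E
```

```text
t [  2.6 125.    0.9] w [-0.003 -0.002  0.006]
time_s: 21.77
tcp_pos: [0.4908, -0.1708, 0.1246]
tcp_rot: [0.269, 0.652, -0.652, -0.277]
force: [-1.1, -1.0, 0.8]
finger_gap: 0.645
t [  0.5 122.4   0.2] w [-0.005 -0.002  0.011]
```

```bash
python3 -m handwheel '[{"tx":0,"ty":40,"tz":0,"wx":0,"wy":0,"wz":0},{"tx":0,"ty":80,"tz":0,"wx":0,"wy":0,"wz":0},{"tx":0,"ty":110,"tz":0,"wx":0,"wy":0,"wz":0},{"tx":0,"ty":122,"tz":0,"wx":0,"wy":0,"wz":0},{"tx":0,"ty":122,"tz":0,"wx":0,"wy":0,"wz":0},{"tx":0,"ty":122,"tz":0,"wx":0,"wy":0,"wz":0}]'; python3 -m handwheel '[{"tx":0,"ty":0,"tz":0,"wx":0,"wy":0,"wz":0},{"tx":0,"ty":0,"tz":0,"wx":0,"wy":0,"wz":0},{"tx":0,"ty":0,"tz":0,"wx":0,"wy":0,"wz":0},{"tx":0,"ty":0,"tz":0,"wx":0,"wy":0,"wz":0},{"tx":0,"ty":0,"tz":0,"wx":0,"wy":0,"wz":0}]' 0.2 30;python3 -m handwheel '[{"tx":0,"ty":0,"tz":0,"wx":0,"wy":0,"wz":0},{"tx":0,"ty":0,"tz":0,"wx":0,"wy":0,"wz":0},{"tx":0,"ty":0,"tz":0,"wx":0,"wy":0,"wz":0},{"tx":0,"ty":0,"tz":0,"wx":0,"wy":0,"wz":0}]'
python3 - <<'E'
from st import *
S=imaging.grab_frame('side');sst(S);cv2.imwrite('pics/k_s.png',S)
E
```

```text
time_s: 22.27
tcp_pos: [0.4898, -0.1704, 0.0031]
tcp_rot: [0.269, 0.652, -0.652, -0.277]
force: [1.1, 0.3, 0.7]
finger_gap: 0.65
time_s: 22.68
tcp_pos: [0.4909, -0.1709, 0.0047]
tcp_rot: [0.27, 0.652, -0.652, -0.276]
force: [2.7, 4.2, 8.0]
finger_gap: 0.357
time_s: 23.02
tcp_pos: [0.4936, -0.17, 0.0061]
tcp_rot: [0.272, 0.654, -0.651, -0.275]
force: [3.8, 5.7, 8.4]
finger_gap: 0.202
side [316.1 242.8] 415.0 [ 0.528 -0.232  0.015]
side [294.8 274. ] 77.0 [ 0.512 -0.062  0.015]
```

```bash
python3 -c "
import cv2
a=cv2.imread('pics/k_s.png')[190:290,260:400];cv2.imwrite('pics/k1.png',cv2.resize(a,None,fx=5.5,fy=5.5,interpolation=cv2.INTER_CUBIC))"
```

```text
(no output)
```

View pics/k1.png

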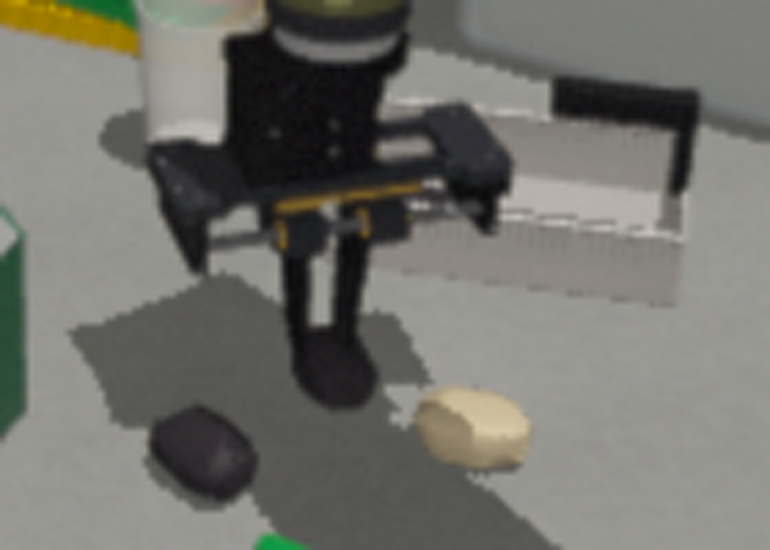

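Run:
```python
from st import *
o=env.get_obs();R=Ro.from_quat(o["tcp_rot"]).as_matrix();p=o["tcp_pos"];print(p,o["finger_gap"],o["force"]@R)
for d in(0,.03,.06): print(d,[np.round(proj("side",[p-R[:,1]*d+R[:,2]*k*.0095])[0]) for k in(1,-1)])
print("stone ctr",proj("side",[[.489,-.17,.0155]]).round(1),"crop of tcp",(proj("side",[p])-[260,190])*5.5)
for nm in ("top",):
  im=imaging.grab_frame(nm);cv2.imwrite('pics/k_t.png',im)
```

```text
[ 0.49363256 -0.16994562  0.00608525] 0.2009864066019216 [ 0.35684374 -8.18117306 -7.15102811]
0 [array([320., 258.]), array([314., 259.])]
0.03 [array([321., 250.]), array([315., 251.])]
0.06 [array([321., 242.]), array([315., 243.])]
stone ctr [[318.8 256.7]] crop of tcp [[314.80482953 378.52158983]]
```

The picture shows the fingertips ending on or behind the stone, which disagrees with the TCP reading. I'll probe the table with the fingers to calibrate the height.

```bash
python3 -m handwheel '[{"tx":0,"ty":-40,"tz":0,"wx":0,"wy":0,"wz":0},{"tx":0,"ty":-80,"tz":0,"wx":0,"wy":0,"wz":0},{"tx":35,"ty":-80,"tz":0,"wx":0,"wy":0,"wz":0},{"tx":70,"ty":-80,"tz":0,"wx":0,"wy":0,"wz":0},{"tx":70,"ty":-60,"tz":0,"wx":0,"wy":0,"wz":0},{"tx":70,"ty":-30,"tz":0,"wx":0,"wy":0,"wz":0},{"tx":70,"ty":-5,"tz":0,"wx":0,"wy":0,"wz":0},{"tx":70,"ty":0,"tz":0,"wx":0,"wy":0,"wz":0},{"tx":70,"ty":0,"tz":0,"wx":0,"wy":0,"wz":0}]' | grep -E "pos|force"; python3 -m handwheel '[{"tx":0,"ty":3,"tz":0,"wx":0,"wy":0,"wz":0},{"tx":0,"ty":3,"tz":0,"wx":0,"wy":0,"wz":0}]' | grep -E "pos|force"; python3 -m handwheel '[{"tx":0,"ty":3,"tz":0,"wx":0,"wy":0,"wz":0},{"tx":0,"ty":3,"tz":0,"wx":0,"wy":0,"wz":0}]' | grep -E "pos|force"
python3 - <<'E'
from st import *
S=imaging.grab_frame('side');sst(S);cv2.imwrite('pics/l_s.png',S)
im=imaging.grab_frame('top');cv2.imwrite('pics/l_t.png',im)
for p,y,L in stones(im,(185,210,330,285)): print("top",p.round(3),round(y,2),L)
a=S[180:280,250:390];cv2.imwrite('pics/l1.png',cv2.resize(a,None,fx=5.5,fy=5.5,interpolation=cv2.INTER_CUBIC))
o=env.get_obs();print(proj("side",[o["tcp_pos"]]),(proj("side",[o["tcp_pos"]])-[250,180])*5.5)
E
```

```text
tcp_pos: [0.4386, -0.1196, 0.0018]
force: [0.5, -0.1, 0.5]
tcp_pos: [0.4415, -0.1209, 0.0017]
force: [-0.3, 0.2, -0.3]
tcp_pos: [0.441, -0.1207, -0.0018]
force: [-0.2, 0.5, -0.3]
side [323.3 239.1] 1101.5 [ 0.518 -0.263  0.015]
side [296.6 271.8] 196.0 [ 0.512 -0.073  0.016]
side [334.5 252.9] 130.0 [ 0.456 -0.211  0.015]
top [ 0.497 -0.109  0.016] -0.42 [0.16  0.159]
top [ 0.351 -0.046  0.016] 1.57 [0.069 0.136]
top [ 0.4   -0.18   0.016] -0.79 [0.073 0.034]
[[326.18818956 275.47677089]] [[419.03504258 525.12223988]]
```

View pics/l1.png

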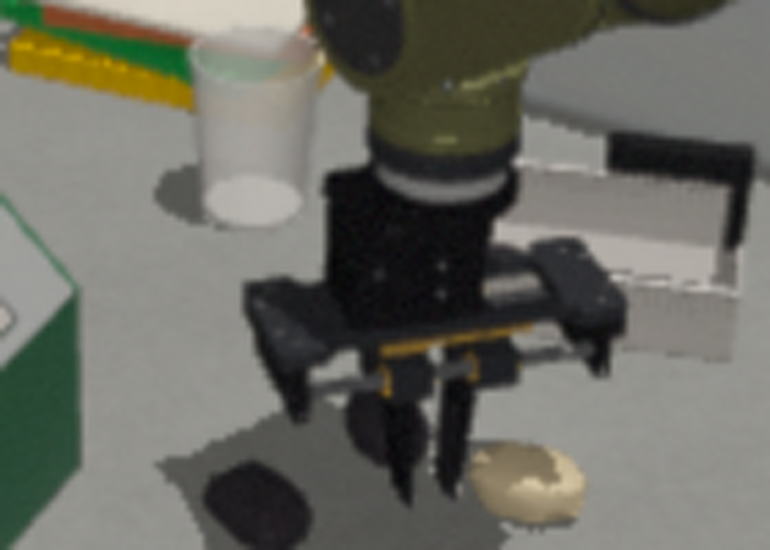

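The visible tips are about 5 px above where the TCP projects, and there's still no table contact. So the tips are higher than reported, and I'll probe on.

```bash
python3 -m handwheel '[{"tx":0,"ty":3,"tz":0,"wx":0,"wy":0,"wz":0},{"tx":0,"ty":5,"tz":0,"wx":0,"wy":0,"wz":0},{"tx":0,"ty":5,"tz":0,"wx":0,"wy":0,"wz":0}]' | grep -E "pos|force"; python3 -m handwheel '[{"tx":0,"ty":3,"tz":0,"wx":0,"wy":0,"wz":0},{"tx":0,"ty":4,"tz":0,"wx":0,"wy":0,"wz":0},{"tx":0,"ty":4,"tz":0,"wx":0,"wy":0,"wz":0}]' | grep -E "pos|force"
```

```text
tcp_pos: [0.4398, -0.1201, -0.0081]
force: [0.6, -0.6, 0.5]
tcp_pos: [0.4398, -0.1201, -0.0121]
force: [0.1, 0.2, 0.8]
```

```bash
python3 -m handwheel '[{"tx":0,"ty":3,"tz":0,"wx":0,"wy":0,"wz":0},{"tx":0,"ty":4,"tz":0,"wx":0,"wy":0,"wz":0},{"tx":0,"ty":4,"tz":0,"wx":0,"wy":0,"wz":0}]' | grep -E "pos|force"; python3 -m handwheel '[{"tx":0,"ty":2,"tz":0,"wx":0,"wy":0,"wz":0},{"tx":0,"ty":3,"tz":0,"wx":0,"wy":0,"wz":0},{"tx":0,"ty":3,"tz":0,"wx":0,"wy":0,"wz":0}]' | grep -E "pos|force"
```

```text
tcp_pos: [0.4398, -0.1201, -0.016]
force: [0.1, 0.5, 0.2]
tcp_pos: [0.4398, -0.1202, -0.0189]
force: [-0.6, -0.2, 0.7]
```

```bash
python3 -m handwheel '[{"tx":0,"ty":1,"tz":0,"wx":0,"wy":0,"wz":0},{"tx":0,"ty":2,"tz":0,"wx":0,"wy":0,"wz":0}]' | grep -E "pos|force"; python3 -m handwheel '[{"tx":0,"ty":1,"tz":0,"wx":0,"wy":0,"wz":0},{"tx":0,"ty":2,"tz":0,"wx":0,"wy":0,"wz":0}]' | grep -E "pos|force"
python3 - <<'E'
from h import *
o=env.get_obs();S=imaging.grab_frame('side');cv2.imwrite('pics/m_s.png',S);p=o["tcp_pos"];print(p,proj("side",[p]),proj("side",[[p[0],p[1],0]]))
# lowest dark pixels near fingers
v=S[...].max(2);
for u in range(316,338): 
    col=np.where(v[250:300,u]<40)[0]; print(u,250+col.max() if len(col) else None,end="; ")
E
```

```text
tcp_pos: [0.4401, -0.1203, -0.0206]
force: [-0.9, -0.2, 0.0]
tcp_pos: [0.44, -0.1202, -0.0227]
force: [0.4, -0.5, -1.0]
[ 0.44001537 -0.12024402 -0.02268768] [[326.00444834 281.28546091]] [[326.40653305 275.06571686]]
316 261; 317 262; 318 263; 319 263; 320 268; 321 273; 322 275; 323 276; 324 276; 325 264; 326 261; 327 258; 328 254; 329 272; 330 274; 331 275; 332 275; 333 271; 334 265; 335 261; 336 256; 337 255;
```

At a reported TCP z of -0.022 the tips sit at z≈0 in the image. The reading runs about 21 mm past the real tips, so I'll put that in the helper.

```bash
sed -i 's/back=-env.grip_point_offset/back=.0405/' h.py; python3 -m handwheel '[{"tx":0,"ty":-40,"tz":0,"wx":0,"wy":0,"wz":0},{"tx":0,"ty":-80,"tz":0,"wx":0,"wy":0,"wz":0},{"tx":40,"ty":-120,"tz":0,"wx":0,"wy":0,"wz":0},{"tx":80,"ty":-150,"tz":0,"wx":0,"wy":0,"wz":0},{"tx":110,"ty":-150,"tz":0,"wx":0,"wy":0,"wz":0},{"tx":110,"ty":-150,"tz":0,"wx":0,"wy":0,"wz":0}]' 0.65
python3 - <<'E'
from st import *
S=imaging.grab_frame('side');sst(S)
im=imaging.grab_frame('top');cv2.imwrite('pics/n_t.png',im)
for p,y,L in stones(im,(185,210,330,285)): print("top",p.round(3),round(y,2),L)
E
```

```text
time_s: 26.18
tcp_pos: [0.3639, -0.0408, 0.1319]
tcp_rot: [0.27, 0.653, -0.652, -0.275]
force: [0.5, -0.7, 0.2]
finger_gap: 0.566
side [297.  272.4] 182.0 [ 0.51  -0.071  0.016]
side [334.  236.1] 143.5 [ 0.496 -0.296  0.015]
side [358.4 236. ] 135.0 [ 0.428 -0.335  0.015]
side [318.5 257.5] 66.0 [ 0.488 -0.166  0.015]
side [317.9 229. ] 58.0 [ 0.559 -0.308  0.015]
top [0.42  0.    0.016] 1.47 [0.154 0.156]
top [ 0.513 -0.072  0.016] -0.32 [0.059 0.044]
top [ 0.488 -0.172  0.016] -0.79 [0.058 0.039]
```

D2 is at (0.488, -0.171) with yaw -0.79, and D1 at (0.513, -0.072). Going for D2.

Run:
```python
from st import *
go([.489,-.171,.09],tool(-.79));go([.489,-.171,.020],tool(-.79))
```

```text
t [-179.7   78.8    2.1] w [-0.003 -0.     0.007]
t [-180.3  148.8    1.9] w [-0.003 -0.     0.007]
```

```bash
python3 -m handwheel '[{"tx":-40,"ty":0,"tz":2,"wx":0,"wy":0,"wz":0},{"tx":-80,"ty":0,"tz":2,"wx":0,"wy":0,"wz":0},{"tx":-120,"ty":20,"tz":2,"wx":0,"wy":0,"wz":0},{"tx":-160,"ty":40,"tz":2,"wx":0,"wy":0,"wz":0},{"tx":-180,"ty":60,"tz":2,"wx":0,"wy":0,"wz":0},{"tx":-180,"ty":90,"tz":2,"wx":0,"wy":0,"wz":0},{"tx":-180,"ty":120,"tz":2,"wx":0,"wy":0,"wz":0},{"tx":-180,"ty":145,"tz":2,"wx":0,"wy":0,"wz":0},{"tx":-180,"ty":148,"tz":2,"wx":0,"wy":0,"wz":0},{"tx":-180,"ty":148,"tz":2,"wx":0,"wy":0,"wz":0}]' 0.65;python3 -m handwheel '[{"tx":0,"ty":0,"tz":0,"wx":0,"wy":0,"wz":0},{"tx":0,"ty":0,"tz":0,"wx":0,"wy":0,"wz":0},{"tx":0,"ty":0,"tz":0,"wx":0,"wy":0,"wz":0},{"tx":0,"ty":0,"tz":0,"wx":0,"wy":0,"wz":0},{"tx":0,"ty":0,"tz":0,"wx":0,"wy":0,"wz":0},{"tx":0,"ty":0,"tz":0,"wx":0,"wy":0,"wz":0},{"tx":0,"ty":0,"tz":0,"wx":0,"wy":0,"wz":0}]' 0.2 30;python3 -m handwheel '[{"tx":0,"ty":-40,"tz":0,"wx":0,"wy":0,"wz":0},{"tx":0,"ty":-80,"tz":0,"wx":0,"wy":0,"wz":0},{"tx":0,"ty":-120,"tz":0,"wx":0,"wy":0,"wz":0},{"tx":0,"ty":-120,"tz":0,"wx":0,"wy":0,"wz":0}]'
python3 - <<'E'
from st import *
go([*sc(.03,-.024),.075],tool(SY))
E
```

```text
time_s: 27.12
tcp_pos: [0.4864, -0.1718, -0.0248]
tcp_rot: [0.267, 0.652, -0.652, -0.279]
force: [-0.1, 0.2, -0.5]
finger_gap: 0.651
time_s: 27.7
tcp_pos: [0.4879, -0.1715, -0.0211]
tcp_rot: [-0.269, -0.652, 0.652, 0.277]
force: [0.1, -1.4, 0.5]
finger_gap: 0.411
time_s: 28.03
tcp_pos: [0.4948, -0.1746, 0.1083]
tcp_rot: [-0.274, -0.652, 0.653, 0.271]
force: [1.4, -0.9, 0.1]
finger_gap: 0.41
t [-158.8   74.4  143.3] w [-1.000e-03 -1.081e+00 -4.000e-03]
```

```bash
python3 -m handwheel '[{"tx":-159,"ty":0,"tz":143,"wx":0,"wy":-1.08,"wz":0},{"tx":-159,"ty":0,"tz":143,"wx":0,"wy":-1.08,"wz":0},{"tx":-159,"ty":0,"tz":143,"wx":0,"wy":-1.08,"wz":0},{"tx":-159,"ty":0,"tz":143,"wx":0,"wy":-1.08,"wz":0},{"tx":-159,"ty":0,"tz":143,"wx":0,"wy":-1.08,"wz":0},{"tx":-159,"ty":0,"tz":143,"wx":0,"wy":-1.08,"wz":0},{"tx":-159,"ty":0,"tz":143,"wx":0,"wy":-1.08,"wz":0},{"tx":-159,"ty":0,"tz":143,"wx":0,"wy":-1.08,"wz":0},{"tx":-159,"ty":0,"tz":143,"wx":0,"wy":-1.08,"wz":0},{"tx":-159,"ty":40,"tz":143,"wx":0,"wy":-1.08,"wz":0},{"tx":-159,"ty":73,"tz":143,"wx":0,"wy":-1.08,"wz":0},{"tx":-159,"ty":73,"tz":143,"wx":0,"wy":-1.08,"wz":0}]'; python3 -m handwheel '[{"tx":0,"ty":0,"tz":0,"wx":0,"wy":0,"wz":0},{"tx":0,"ty":0,"tz":0,"wx":0,"wy":0,"wz":0},{"tx":0,"ty":0,"tz":0,"wx":0,"wy":0,"wz":0},{"tx":0,"ty":0,"tz":0,"wx":0,"wy":0,"wz":0},{"tx":0,"ty":0,"tz":0,"wx":0,"wy":0,"wz":0},{"tx":0,"ty":-40,"tz":0,"wx":0,"wy":0,"wz":0},{"tx":0,"ty":-75,"tz":0,"wx":0,"wy":0,"wz":0},{"tx":0,"ty":-75,"tz":0,"wx":0,"wy":0,"wz":0}]' 0.55
python3 - <<'E'
from st import *
go([.513,-.072,.085],tool(-.43))
E
```

```text
time_s: 29.03
tcp_pos: [0.4934, -0.3811, 0.0166]
tcp_rot: [-0.108, 0.706, -0.694, 0.095]
force: [-0.9, 0.1, -2.0]
finger_gap: 0.408
time_s: 29.7
tcp_pos: [0.5034, -0.3896, 0.1096]
tcp_rot: [0.101, -0.698, 0.702, -0.101]
force: [1.0, -1.9, 1.9]
finger_gap: 0.55
t [ -99.4   63.2 -302.2] w [-0.006  0.718 -0.001]
```

```bash
python3 -m handwheel '[{"tx":-99,"ty":0,"tz":-302,"wx":0,"wy":0.72,"wz":0},{"tx":-99,"ty":0,"tz":-302,"wx":0,"wy":0.72,"wz":0},{"tx":-99,"ty":0,"tz":-302,"wx":0,"wy":0.72,"wz":0},{"tx":-99,"ty":0,"tz":-302,"wx":0,"wy":0.72,"wz":0},{"tx":-99,"ty":0,"tz":-302,"wx":0,"wy":0.72,"wz":0},{"tx":-99,"ty":0,"tz":-302,"wx":0,"wy":0.72,"wz":0},{"tx":-99,"ty":0,"tz":-302,"wx":0,"wy":0.72,"wz":0},{"tx":-99,"ty":30,"tz":-302,"wx":0,"wy":0.72,"wz":0},{"tx":-99,"ty":60,"tz":-302,"wx":0,"wy":0.72,"wz":0},{"tx":-99,"ty":60,"tz":-302,"wx":0,"wy":0.72,"wz":0},{"tx":-99,"ty":60,"tz":-302,"wx":0,"wy":0.72,"wz":0}]' 0.65;  python3 - <<'E'
from st import *
S=imaging.grab_frame('side');sst(S);im=imaging.grab_frame('top');cv2.imwrite('pics/o_t.png',im)
go([.513,-.072,.02],tool(-.43))
E
```

```text
time_s: 30.62
tcp_pos: [0.5064, -0.0672, 0.0402]
tcp_rot: [0.146, 0.691, -0.69, -0.156]
force: [-0.1, 0.6, 0.2]
finger_gap: 0.654
side [291.2 245.3] 821.5 [ 0.589 -0.181  0.015]
side [308.4 244.4] 89.5 [ 0.545 -0.212  0.016]
t [-5.6 63.4  1.3] w [ 0.    -0.003  0.009]
```

```bash
python3 -m handwheel '[{"tx":-5,"ty":30,"tz":1,"wx":0,"wy":0,"wz":0},{"tx":-5,"ty":60,"tz":1,"wx":0,"wy":0,"wz":0},{"tx":-5,"ty":62,"tz":1,"wx":0,"wy":0,"wz":0},{"tx":-5,"ty":62,"tz":1,"wx":0,"wy":0,"wz":0}]';python3 -m handwheel '[{"tx":0,"ty":0,"tz":0,"wx":0,"wy":0,"wz":0},{"tx":0,"ty":0,"tz":0,"wx":0,"wy":0,"wz":0},{"tx":0,"ty":0,"tz":0,"wx":0,"wy":0,"wz":0},{"tx":0,"ty":0,"tz":0,"wx":0,"wy":0,"wz":0},{"tx":0,"ty":0,"tz":0,"wx":0,"wy":0,"wz":0},{"tx":0,"ty":0,"tz":0,"wx":0,"wy":0,"wz":0},{"tx":0,"ty":0,"tz":0,"wx":0,"wy":0,"wz":0}]' 0.2 30;python3 -m handwheel '[{"tx":0,"ty":-40,"tz":0,"wx":0,"wy":0,"wz":0},{"tx":0,"ty":-80,"tz":0,"wx":0,"wy":0,"wz":0},{"tx":0,"ty":-120,"tz":0,"wx":0,"wy":0,"wz":0},{"tx":0,"ty":-120,"tz":0,"wx":0,"wy":0,"wz":0}]'
python3 - <<'E'
from st import *
go([*sc(.045,0),.095],tool(SY))
im=cv2.imread('pics/o_t.png');m=((cv2.cvtColor(im,cv2.COLOR_BGR2HSV)[...,2]<75)*255).astype(np.uint8)
for c in blobs(m,(318,205,375,278),15):
    M=cv2.moments(c);p=onz("top",[(M['m10']/M['m00'],M['m01']/M['m00'])],.0185)[0];d=p[:2]-SC;print(cv2.contourArea(c),"scoop xy",round(d@[np.cos(SY),np.sin(SY)],3),round(d@[-np.sin(SY),np.cos(SY)],3))
E
```

```text
time_s: 31.05
tcp_pos: [0.5105, -0.0712, -0.0211]
tcp_rot: [0.147, 0.691, -0.69, -0.157]
force: [1.2, -0.3, 0.2]
finger_gap: 0.649
time_s: 31.63
tcp_pos: [0.5121, -0.071, -0.0195]
tcp_rot: [0.148, 0.691, -0.69, -0.155]
force: [-1.3, -1.4, 5.2]
finger_gap: 0.41
time_s: 31.97
tcp_pos: [0.5183, -0.0722, 0.1084]
tcp_rot: [0.153, 0.691, -0.69, -0.15]
force: [2.4, -0.9, 0.0]
finger_gap: 0.406
t [-115.2   53.6  265.2] w [ 0.002 -0.721 -0.005]
265.5 scoop xy 0.034 0.007
92.0 scoop xy -0.066 -0.013
```

Two dark stones lie side by side in the scoop. I'll lay the third across them.

Run:
```python
from st import *
for a in(np.pi/2,-np.pi/2): go([*sc(.045,0.005),.13],tool(SY+a))
print(env.get_obs()["joints"].round(2))
```

```text
t [-112.    18.6  261.3] w [ 0.004  0.85  -0.002]
t [-112.    18.6  261.3] w [ 0.004  0.85  -0.002]
[-0.24 -0.1   2.01  0.    1.22  1.76]
```

```bash
python3 -m handwheel '[{"tx":-112,"ty":0,"tz":261,"wx":0,"wy":0.85,"wz":0},{"tx":-112,"ty":0,"tz":261,"wx":0,"wy":0.85,"wz":0},{"tx":-112,"ty":0,"tz":261,"wx":0,"wy":0.85,"wz":0},{"tx":-112,"ty":0,"tz":261,"wx":0,"wy":0.85,"wz":0},{"tx":-112,"ty":0,"tz":261,"wx":0,"wy":0.85,"wz":0},{"tx":-112,"ty":0,"tz":261,"wx":0,"wy":0.85,"wz":0},{"tx":-112,"ty":0,"tz":261,"wx":0,"wy":0.85,"wz":0},{"tx":-112,"ty":0,"tz":261,"wx":0,"wy":0.85,"wz":0},{"tx":-112,"ty":0,"tz":261,"wx":0,"wy":0.85,"wz":0},{"tx":-112,"ty":0,"tz":261,"wx":0,"wy":0.85,"wz":0},{"tx":-112,"ty":0,"tz":261,"wx":0,"wy":0.85,"wz":0},{"tx":-112,"ty":0,"tz":261,"wx":0,"wy":0.85,"wz":0}]'
python3 - <<'E'
from st import *
go([*sc(.045,0.005),.069],tool(SY+np.pi/2))
E
```

```text
time_s: 32.97
tcp_pos: [0.5048, -0.3533, 0.0974]
tcp_rot: [-0.418, -0.566, 0.568, 0.427]
force: [-0.3, 0.3, -1.1]
finger_gap: 0.41
t [-5.2 68.8 -5.4] w [-0.009  0.002  0.008]
```

```bash
python3 -m handwheel '[{"tx":-4,"ty":20,"tz":-4,"wx":-0.009,"wy":0,"wz":0},{"tx":-4,"ty":40,"tz":-4,"wx":-0.009,"wy":0,"wz":0},{"tx":-4,"ty":55,"tz":-4,"wx":-0.009,"wy":0,"wz":0},{"tx":-4,"ty":62,"tz":-4,"wx":-0.009,"wy":0,"wz":0},{"tx":-4,"ty":66,"tz":-4,"wx":-0.009,"wy":0,"wz":0},{"tx":-4,"ty":66,"tz":-4,"wx":-0.009,"wy":0,"wz":0},{"tx":-4,"ty":66,"tz":-4,"wx":-0.009,"wy":0,"wz":0}]';python3 -m handwheel '[{"tx":0,"ty":0,"tz":0,"wx":0,"wy":0,"wz":0},{"tx":0,"ty":0,"tz":0,"wx":0,"wy":0,"wz":0},{"tx":0,"ty":0,"tz":0,"wx":0,"wy":0,"wz":0},{"tx":0,"ty":0,"tz":0,"wx":0,"wy":0,"wz":0},{"tx":0,"ty":0,"tz":0,"wx":0,"wy":0,"wz":0},{"tx":0,"ty":-40,"tz":0,"wx":0,"wy":0,"wz":0},{"tx":0,"ty":-80,"tz":0,"wx":0,"wy":0,"wz":0},{"tx":0,"ty":-110,"tz":0,"wx":0,"wy":0,"wz":0},{"tx":0,"ty":-110,"tz":0,"wx":0,"wy":0,"wz":0}]' 0.53
python3 - <<'E'
from st import *
# scoop grip with tool tilted forward 35 deg in scoop frame
o=env.get_obs();print(o["joints"].round(2))
go([*sc(-.045,0),.20],tool(SY,.6))
E
```

```text
time_s: 33.55
tcp_pos: [0.5095, -0.3573, 0.0324]
tcp_rot: [0.421, 0.568, -0.565, -0.425]
force: [0.1, -0.0, -0.9]
finger_gap: 0.409
time_s: 34.3
tcp_pos: [0.513, -0.3614, 0.1509]
tcp_rot: [0.426, 0.568, -0.565, -0.42]
force: [1.7, -0.8, 1.3]
finger_gap: 0.532
[-0.7   0.09  1.75  0.    1.29  2.15]
t [  0.4 -16.2  67.8] w [-0.468 -1.52   0.46 ]
```

Run:
```python
from st import *
R=tool(SY,.6);print(R[:,1]);go(np.array([*sc(-.045,0),.095])-.14*R[:,1],R)
```

```text
[ 0.54122638  0.16091963 -0.82533561]
t [  0.3 -27.4 146.7] w [-0.468 -1.52   0.46 ]
```

```bash
python3 -m handwheel '[{"tx":0,"ty":-27,"tz":20,"wx":-0.468,"wy":-1.52,"wz":0.46},{"tx":0,"ty":-27,"tz":147,"wx":-0.468,"wy":-1.52,"wz":0.46},{"tx":0,"ty":-27,"tz":147,"wx":-0.468,"wy":-1.52,"wz":0.46},{"tx":0,"ty":-27,"tz":147,"wx":-0.468,"wy":-1.52,"wz":0.46},{"tx":0,"ty":-27,"tz":147,"wx":-0.468,"wy":-1.52,"wz":0.46},{"tx":0,"ty":-27,"tz":147,"wx":-0.468,"wy":-1.52,"wz":0.46},{"tx":0,"ty":-27,"tz":147,"wx":-0.468,"wy":-1.52,"wz":0.46},{"tx":0,"ty":-27,"tz":147,"wx":-0.468,"wy":-1.52,"wz":0.46},{"tx":0,"ty":-27,"tz":147,"wx":-0.468,"wy":-1.52,"wz":0.46},{"tx":0,"ty":-27,"tz":147,"wx":-0.468,"wy":-1.52,"wz":0.46},{"tx":0,"ty":-27,"tz":147,"wx":-0.468,"wy":-1.52,"wz":0.46},{"tx":0,"ty":-27,"tz":147,"wx":-0.468,"wy":-1.52,"wz":0.46}]' 0.4
python3 - <<'E'
from st import *
R=tool(SY,.6);go(np.array([*sc(-.045,0),.095])-.14*R[:,1],R)
S=imaging.grab_frame('side');T=imaging.grab_frame('top')
cv2.imwrite('pics/q_s.png',S);cv2.imwrite('pics/q_t.png',T)
z=np.zeros((560,800,3),np.uint8);a=cv2.resize(S[180:280,300:400],None,fx=4,fy=4);b=cv2.resize(T[190:330,310:390],None,fx=4,fy=4)
z[:400,:400]=a;z[:560,420:740]=b;cv2.imwrite('pics/q1.png',z)
E
```

```text
time_s: 35.3
tcp_pos: [0.3679, -0.3999, 0.1684]
tcp_rot: [0.156, 0.713, -0.651, 0.208]
force: [0.9, -0.7, -0.6]
finger_gap: 0.399
t [-7.8 -5.8  2.8] w [-0.05  -0.2    0.068]
```

View pics/q1.png

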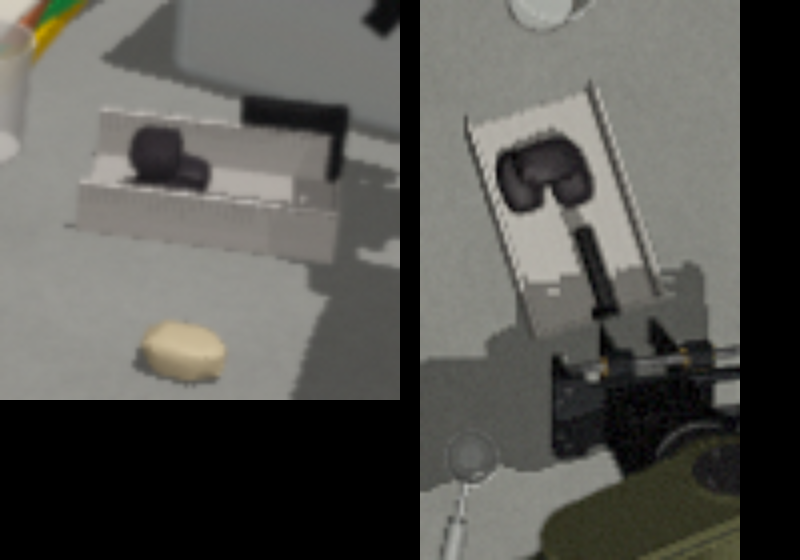

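All three dark stones are in the scoop. I'll refine the scoop pose from these pixels.

Run:
```python
from st import *
r=onz("top",[(321.75,219.5),(352.5,210.5),(370,263.25),(338.25,273.25)],.046)
c=r.mean(0);d=(r[0]+r[1]-r[2]-r[3]);print(c.round(3),np.arctan2(d[1],d[0]).round(3),[np.linalg.norm(r[i]-r[i-1]).round(3) for i in range(4)])
h=onz("top",[(350.5,247),(355.75,268.75)],.107);d=h[0]-h[1];print(h.round(3).tolist(),np.arctan2(d[1],d[0]).round(3))
for x in(-.018,-.1025): print(sc(x,0))
R=tool(SY,.6);go(np.array([*sc(-.045,0),.095])-.0*R[:,1],R)
# side handle: top edge front/rear px
h=[(300+243/4,180+97/4),(300+348/4,180+103/4)];print(onz("side",h,.107).round(3).tolist())
```

```text
[ 0.47  -0.373  0.046] 0.287 [np.float64(0.204), np.float64(0.119), np.float64(0.202), np.float64(0.121)]
[[0.445, -0.381, 0.107], [0.369, -0.397, 0.107]] 0.214
[ 0.45174647 -0.37912989]
[ 0.37075074 -0.40321187]
t [-18.2 133.   -5.9] w [-0.05  -0.209  0.07 ]
[[0.445, -0.378, 0.107], [0.37, -0.41, 0.107]]
```

```bash
python3 -m handwheel '[{"tx":-8,"ty":0,"tz":0,"wx":-0.05,"wy":-0.209,"wz":0.07},{"tx":-12,"ty":0,"tz":-3,"wx":-0.05,"wy":-0.209,"wz":0.07},{"tx":-12,"ty":0,"tz":-3,"wx":-0.05,"wy":-0.209,"wz":0.07},{"tx":-12,"ty":0,"tz":-3,"wx":-0.05,"wy":-0.209,"wz":0.07}]'
python3 - <<'E'
from st import *
R=tool(SY,.6);go(np.array([*sc(-.045,0),.095]),R)
E
```

```text
time_s: 35.73
tcp_pos: [0.3783, -0.3966, 0.1744]
tcp_rot: [0.11, 0.699, -0.639, 0.303]
force: [-0.3, 0.2, 0.4]
finger_gap: 0.401
t [  4.8 133.3   4.1] w [-0.001 -0.001  0.001]
```

```bash
python3 -m handwheel '[{"tx":5,"ty":20,"tz":4,"wx":0,"wy":0,"wz":0},{"tx":5,"ty":50,"tz":4,"wx":0,"wy":0,"wz":0},{"tx":5,"ty":80,"tz":4,"wx":0,"wy":0,"wz":0},{"tx":5,"ty":110,"tz":4,"wx":0,"wy":0,"wz":0},{"tx":5,"ty":125,"tz":4,"wx":0,"wy":0,"wz":0},{"tx":5,"ty":132,"tz":4,"wx":0,"wy":0,"wz":0},{"tx":5,"ty":132,"tz":4,"wx":0,"wy":0,"wz":0},{"tx":5,"ty":132,"tz":4,"wx":0,"wy":0,"wz":0}]'
python3 - <<'E'
from st import *
R=tool(SY,.6);go(np.array([*sc(-.045,0),.095]),R)
E
python3 -m handwheel '[{"tx":0,"ty":0,"tz":0,"wx":0,"wy":0,"wz":0},{"tx":0,"ty":0,"tz":0,"wx":0,"wy":0,"wz":0},{"tx":0,"ty":0,"tz":0,"wx":0,"wy":0,"wz":0},{"tx":0,"ty":0,"tz":0,"wx":0,"wy":0,"wz":0},{"tx":0,"ty":0,"tz":0,"wx":0,"wy":0,"wz":0},{"tx":0,"ty":0,"tz":0,"wx":0,"wy":0,"wz":0},{"tx":0,"ty":0,"tz":0,"wx":0,"wy":0,"wz":0},{"tx":0,"ty":0,"tz":0,"wx":0,"wy":0,"wz":0}]' 0 60
```

```text
time_s: 36.4
tcp_pos: [0.4474, -0.3806, 0.0637]
tcp_rot: [0.109, 0.698, -0.639, 0.305]
force: [-0.2, 0.4, -1.0]
finger_gap: 0.398
t [ 0.8  2.  -0.2] w [-0.001  0.003 -0.   ]
time_s: 37.07
tcp_pos: [0.4474, -0.3824, 0.0645]
tcp_rot: [0.109, 0.696, -0.64, 0.306]
force: [-3.3, -4.5, 4.5]
finger_gap: 0.167
```

Gripped (gap 15.9 mm). Next, a helper that turns scoop-nose waypoints into tool shifts.

```bash
cat > sp.py <<'E'
from st import *
import json,os
HY=.0673;HO=np.array([.7141,.0570,0])
def rs(yaw,phi): return Ro.from_euler("ZY",[yaw,phi]).as_matrix()   # phi>0 nose down
def tcp(): o=env.get_obs();return Ro.from_quat(o["tcp_rot"]).as_matrix(),np.array(o["tcp_pos"])
if not os.path.exists("rel.npz"):
    R,p=tcp();S=rs(SY,0);nose=np.array([*sc(.1025,0),0.])
    np.savez("rel.npz",Rr=S.T@R,pr=S.T@(p-nose))
r=np.load("rel.npz");Rr,pr=r["Rr"],r["pr"]
def wp(*L):
    R0,p0=tcp();print("nose now",(p0-R0@Rr.T@pr).round(3),"hop",((p0-R0@Rr.T@pr-HO)@rs(HY,0)).round(3),"phi",round(float(np.arcsin(-(R0@Rr.T)[2,0])),3))
    for nose,yaw,phi in L:
        S=rs(yaw,phi);R=S@Rr;p=np.array(nose)+S@pr
        print("t",np.round(R0.T@(p-p0)*1000).tolist(),"w",Ro.from_matrix(R0.T@R).as_rotvec().round(3).tolist())
def hp(x,z,y=0): return HO+rs(HY,0)@[x,y,z]
E
python3 - <<'E'
from sp import *
n0=[*sc(.1025,0)]
wp(([*n0,.05],SY,-.08),([n0[0]-.01,n0[1],.20],SY,-.25),([.50,-.15,.22],.18,-.25),(hp(-.20,.19),HY,-.25))
E
```

```text
nose now [ 0.567 -0.345 -0.   ] hop [-0.174 -0.391 -0.   ] phi -0.0
t [-19.0, -35.0, 0.0] w [0.0, 0.0, 0.08]
t [-77.0, -150.0, -2.0] w [0.001, 0.001, 0.25]
t [-90.0, -167.0, -220.0] w [0.074, 0.083, 0.249]
t [-133.0, -102.0, -417.0] w [0.149, 0.167, 0.248]
```

```bash
python3 -m handwheel '[{"tx":-8,"ty":-15,"tz":0,"wx":0,"wy":0,"wz":0.03},{"tx":-19,"ty":-35,"tz":0,"wx":0,"wy":0,"wz":0.08},{"tx":-30,"ty":-60,"tz":0,"wx":0,"wy":0,"wz":0.12},{"tx":-50,"ty":-90,"tz":-1,"wx":0,"wy":0,"wz":0.18},{"tx":-65,"ty":-120,"tz":-1,"wx":0,"wy":0,"wz":0.22},{"tx":-77,"ty":-150,"tz":-2,"wx":0,"wy":0,"wz":0.25},{"tx":-77,"ty":-150,"tz":-2,"wx":0,"wy":0,"wz":0.25},{"tx":-77,"ty":-150,"tz":-2,"wx":0,"wy":0,"wz":0.25}]'
python3 - <<'E'
from sp import *
wp(([.50,-.15,.22],.18,-.25),(hp(-.20,.19),HY,-.25))
T=imaging.grab_frame("top");S=imaging.grab_frame("side");cv2.imwrite("pics/r_t.png",T);cv2.imwrite("pics/r_s.png",S)
# check handle/scoop pitch: predicted scoop rim corners in side
R0,p0=tcp();Sc=R0@Rr.T;no=p0-Sc@pr
pts=[no+Sc@np.array(v) for v in((0,.062,.046),(0,-.062,.046),(0,.062,0),(-.205,.062,0),(-.205,.062,.046))]
print("pred side",proj("side",pts).round(0).tolist())
hsv=cv2.cvtColor(S,cv2.COLOR_BGR2HSV);m=cv2.inRange(hsv,(0,0,100),(180,40,255))
cv2.imwrite("pics/r1.png",cv2.resize(S[110:250,270:420],None,fx=4,fy=4))
E
```

```text
time_s: 37.73
tcp_pos: [0.4251, -0.3842, 0.2291]
tcp_rot: [0.193, 0.679, -0.596, 0.382]
force: [-0.2, -0.3, -4.6]
finger_gap: 0.166
nose now [ 0.556 -0.343  0.197] hop [-0.184 -0.388  0.197] phi -0.247
t [-19.0, -14.0, -216.0] w [0.087, 0.072, 0.003]
t [-44.0, 60.0, -413.0] w [0.171, 0.146, 0.002]
pred side [[327.0, 172.0], [333.0, 156.0], [323.0, 185.0], [388.0, 207.0], [394.0, 194.0]]
```

The wrist carries 4.6 N, which is the scoop plus three stones. On to the bin.

```bash
python3 -m handwheel '[{"tx":-2,"ty":-2,"tz":-20,"wx":0.01,"wy":0.01,"wz":0},{"tx":-6,"ty":-6,"tz":-55,"wx":0.02,"wy":0.02,"wz":0},{"tx":-9,"ty":-8,"tz":-95,"wx":0.04,"wy":0.03,"wz":0},{"tx":-13,"ty":-10,"tz":-135,"wx":0.055,"wy":0.045,"wz":0},{"tx":-16,"ty":-12,"tz":-175,"wx":0.07,"wy":0.06,"wz":0},{"tx":-19,"ty":-14,"tz":-215,"wx":0.087,"wy":0.072,"wz":0},{"tx":-24,"ty":0,"tz":-255,"wx":0.1,"wy":0.085,"wz":0},{"tx":-30,"ty":18,"tz":-295,"wx":0.12,"wy":0.1,"wz":0},{"tx":-35,"ty":35,"tz":-335,"wx":0.14,"wy":0.12,"wz":0},{"tx":-40,"ty":48,"tz":-370,"wx":0.155,"wy":0.135,"wz":0},{"tx":-43,"ty":57,"tz":-400,"wx":0.165,"wy":0.144,"wz":0},{"tx":-44,"ty":60,"tz":-413,"wx":0.171,"wy":0.146,"wz":0}]'; python3 -m handwheel '[{"tx":0,"ty":0,"tz":0,"wx":0,"wy":0,"wz":0},{"tx":0,"ty":0,"tz":0,"wx":0,"wy":0,"wz":0},{"tx":0,"ty":0,"tz":0,"wx":0,"wy":0,"wz":0}]'
python3 - <<'E'
from sp import *
wp((hp(-.13,.155),HY,-.1),(hp(-.07,.15),HY,0),(hp(-.02,.145),HY,.1),(hp(-.01,.12),HY,.3),(hp(0,.10),HY,.5),(hp(.005,.071),HY,.75))
print(env.get_obs()["joints"].round(2))
T=imaging.grab_frame("top");S=imaging.grab_frame("side");cv2.imwrite("pics/s_t.png",T);cv2.imwrite("pics/s_s.png",S)
R0,p0=tcp();Sc=R0@Rr.T;no=p0-Sc@pr
pts=[no+Sc@np.array(v) for v in((0,.062,.046),(0,-.062,.046),(-.205,-.062,.046),(-.205,.062,.046))]
print("pred top",proj("top",pts).round(1).tolist())
hsv=cv2.cvtColor(T,cv2.COLOR_BGR2HSV);m=cv2.inRange(hsv,(0,0,140),(180,45,255))
for c in blobs(m,(190,185,270,290),60): print(cv2.contourArea(c),cv2.boxPoints(cv2.minAreaRect(c)).round(0).tolist())
E
```

```text
time_s: 38.83
tcp_pos: [0.4596, -0.0448, 0.2191]
tcp_rot: [0.26, 0.659, -0.634, 0.308]
force: [-0.0, -0.5, -6.1]
finger_gap: 0.166
time_s: 39.08
tcp_pos: [0.4595, -0.0462, 0.2209]
tcp_rot: [0.26, 0.659, -0.635, 0.309]
force: [-0.0, -1.0, -4.8]
finger_gap: 0.162
nose now [ 0.596 -0.033  0.187] hop [-0.124 -0.082  0.187] phi -0.229
t [10.0, 10.0, -84.0] w [0.014, 0.0, -0.129]
t [-40.0, 53.0, -83.0] w [0.013, 0.001, -0.229]
t [-84.0, 91.0, -83.0] w [0.013, 0.001, -0.329]
t [-100.0, 113.0, -82.0] w [0.012, 0.001, -0.529]
t [-120.0, 138.0, -82.0] w [0.01, 0.002, -0.729]
t [-135.0, 173.0, -82.0] w [0.009, 0.003, -0.979]
[-0.51 -1.02  2.56  0.54  0.94  0.81]
pred top [[231.4, 203.3], [269.3, 200.4], [273.9, 262.2], [236.5, 265.0]]
822.5 [[234.0, 201.0], [269.0, 201.0], [269.0, 247.0], [234.0, 247.0]]
446.0 [[205.0, 185.0], [247.0, 185.0], [247.0, 198.0], [205.0, 198.0]]
159.0 [[236.0, 235.0], [251.0, 234.0], [252.0, 250.0], [237.0, 251.0]]
```

Joint 2 is at its limit, because the arm is folded too far with the nose held up. I'll level the scoop before sliding left.

Run:
```python
from sp import *
wp(([.60,-.033,.185],.08,0.0),(hp(-.12,.165),HY,0.0))
```

```text
nose now [ 0.596 -0.036  0.189] hop [-0.124 -0.085  0.189] phi -0.232
t [-30.0, -7.0, -3.0] w [0.0, -0.012, -0.232]
t [-16.0, 7.0, -86.0] w [0.009, -0.003, -0.232]
```

```bash
python3 -m handwheel '[{"tx":-8,"ty":-2,"tz":0,"wx":0,"wy":0,"wz":-0.06},{"tx":-16,"ty":-4,"tz":-1,"wx":0,"wy":0,"wz":-0.12},{"tx":-25,"ty":-6,"tz":-2,"wx":0,"wy":0,"wz":-0.18},{"tx":-30,"ty":-6,"tz":-6,"wx":0,"wy":0,"wz":-0.232},{"tx":-28,"ty":-3,"tz":-25,"wx":0.003,"wy":0,"wz":-0.232},{"tx":-24,"ty":0,"tz":-50,"wx":0.006,"wy":0,"wz":-0.232},{"tx":-20,"ty":4,"tz":-75,"wx":0.008,"wy":0,"wz":-0.232},{"tx":-16,"ty":7,"tz":-86,"wx":0.009,"wy":0,"wz":-0.232},{"tx":-16,"ty":7,"tz":-86,"wx":0.009,"wy":0,"wz":-0.232},{"tx":-16,"ty":7,"tz":-86,"wx":0.009,"wy":0,"wz":-0.232}]'
python3 - <<'E'
from sp import *
wp((hp(-.12,.165),HY,0),(hp(-.07,.155),HY,0),(hp(-.02,.15),HY,.1),(hp(-.01,.12),HY,.3),(hp(0,.10),HY,.5),(hp(.005,.071),HY,.75))
print(env.get_obs()["joints"].round(2))
T=imaging.grab_frame("top");S=imaging.grab_frame("side");cv2.imwrite("pics/t_t.png",T);cv2.imwrite("pics/t_s.png",S)
R0,p0=tcp();Sc=R0@Rr.T;no=p0-Sc@pr
pts=[no+Sc@np.array(v) for v in((0,.062,.046),(0,-.062,.046),(0,.062,0),(-.205,.062,.046))]
print("pred",proj("top",pts).round(1).tolist(),proj("side",pts).round(1).tolist())
D=((cv2.cvtColor(T,cv2.COLOR_BGR2HSV)[...,2]<50)*255).astype(np.uint8)
for c in blobs(D,(190,190,280,270),60): print(cv2.contourArea(c),cv2.boundingRect(c))
E
```

```text
time_s: 40.02
tcp_pos: [0.4697, 0.038, 0.2308]
tcp_rot: [0.186, 0.68, -0.67, 0.232]
force: [-0.2, -0.5, -3.3]
finger_gap: 0.164
nose now [0.595 0.048 0.166] hop [-0.12  -0.001  0.166] phi -0.001
t [1.0, 1.0, -1.0] w [-0.001, -0.002, -0.001]
t [-34.0, 37.0, -1.0] w [-0.001, -0.002, -0.001]
t [-86.0, 64.0, -1.0] w [-0.001, -0.003, -0.101]
t [-104.0, 86.0, -1.0] w [-0.002, -0.004, -0.301]
t [-129.0, 105.0, -1.0] w [-0.002, -0.005, -0.501]
t [-151.0, 137.0, -1.0] w [-0.003, -0.006, -0.751]
[-0.09 -0.81  2.38  0.1   0.98  1.38]
pred [[206.5, 201.3], [243.8, 198.8], [208.5, 203.6], [209.4, 263.4]] [[232.8, 236.3], [258.0, 212.9], [233.8, 252.0], [311.9, 259.3]]
1522.5 (192, 218, 63, 52)
```

Run:
```python
from sp import *
S=cv2.imread("pics/t_s.png");T=cv2.imread("pics/t_t.png");S0=cv2.imread("pics/r_s.png")
sst(S,(225,200,420,340))
print("top dark, table region");D=((cv2.cvtColor(T,cv2.COLOR_BGR2HSV)[...,2]<60)*255).astype(np.uint8)
for c in blobs(D,(185,185,380,290),25):
    M=cv2.moments(c);print(cv2.contourArea(c),cv2.boundingRect(c))
f=[]
for i in range(8): f.append(env.get_obs()["force"]); imaging.grab_frame("top")
print(np.mean(f,0),np.std(f,0))
R0,p0=tcp();Sc=R0@Rr.T;no=p0-Sc@pr
print("pred stones top",proj("top",[no+Sc@np.array([-.07,0,.03])]),"handle",proj("top",[no+Sc@np.array([-.12,0,.107]),no+Sc@np.array([-.205,0,.107])]))
# dark pixels inside the pan polygon
poly=proj("side",[no+Sc@np.array(v) for v in((0,.06,.05),(0,-.06,.05),(-.1,-.06,.05),(-.1,.06,.05))]).astype(np.int32)
m=np.zeros(S.shape[:2],np.uint8);cv2.fillPoly(m,[poly],255);print("dark px in front half of pan, side:",int(((S.max(2)<60)&(m>0)).sum()),"of",int((m>0).sum()))
```

```text
side [308.1 220.6] 639.5 [ 0.611 -0.339  0.015]
side [273.3 237.6] 303.0 [ 0.66  -0.19   0.015]
side [327.1 204.5] 143.5 [ 0.602 -0.474  0.015]
top dark, table region
2111.5 (192, 216, 63, 74)
62.0 (244, 196, 20, 8)
38.0 (208, 200, 35, 4)
27.5 (194, 203, 12, 4)
[ 0.03918388  0.30629813 -4.17342363] [0.40853407 0.36456874 0.41607958]
pred stones top [[226.24332456 221.66671107]] handle [[224.38791244 234.45297122]
 [225.89949414 261.53715409]]
dark px in front half of pan, side: 257 of 1135
```

The force averages 4.2 N, the pan holds a dark blob of 303 px, and there's no dark stone on the table. I'll insert the nose.

```bash
python3 -m handwheel '[{"tx":-17,"ty":18,"tz":-1,"wx":0,"wy":0,"wz":0},{"tx":-34,"ty":37,"tz":-1,"wx":0,"wy":0,"wz":0},{"tx":-50,"ty":46,"tz":-1,"wx":0,"wy":0,"wz":-0.03},{"tx":-68,"ty":55,"tz":-1,"wx":0,"wy":0,"wz":-0.07},{"tx":-86,"ty":64,"tz":-1,"wx":0,"wy":0,"wz":-0.1},{"tx":-86,"ty":64,"tz":-1,"wx":0,"wy":0,"wz":-0.1},{"tx":-86,"ty":64,"tz":-1,"wx":0,"wy":0,"wz":-0.1}]'
python3 - <<'E'
from sp import *
wp((hp(-.02,.15),HY,.1),(hp(-.01,.12),HY,.3),(hp(0,.10),HY,.5),(hp(.005,.071),HY,.75))
E
```

```text
time_s: 41.1
tcp_pos: [0.5773, 0.0476, 0.2273]
tcp_rot: [0.152, 0.689, -0.681, 0.2]
force: [-2.4, 0.3, -2.9]
finger_gap: 0.164
nose now [0.696 0.057 0.151] hop [-0.019  0.002  0.151] phi 0.099
t [2.0, -0.0, 2.0] w [-0.0, -0.0, -0.001]
t [-19.0, 20.0, 2.0] w [-0.001, -0.001, -0.201]
t [-46.0, 37.0, 2.0] w [-0.002, -0.002, -0.401]
t [-71.0, 66.0, 2.0] w [-0.003, -0.003, -0.651]
```

```bash
python3 -m handwheel '[{"tx":-10,"ty":10,"tz":2,"wx":0,"wy":0,"wz":-0.1},{"tx":-19,"ty":20,"tz":2,"wx":0,"wy":0,"wz":-0.2},{"tx":-33,"ty":29,"tz":2,"wx":0,"wy":0,"wz":-0.3},{"tx":-46,"ty":37,"tz":2,"wx":0,"wy":0,"wz":-0.4},{"tx":-55,"ty":47,"tz":2,"wx":0,"wy":0,"wz":-0.48},{"tx":-63,"ty":57,"tz":2,"wx":0,"wy":0,"wz":-0.57},{"tx":-71,"ty":66,"tz":2,"wx":0,"wy":0,"wz":-0.65},{"tx":-71,"ty":66,"tz":2,"wx":0,"wy":0,"wz":-0.65},{"tx":-71,"ty":66,"tz":2,"wx":0,"wy":0,"wz":-0.65},{"tx":-71,"ty":66,"tz":2,"wx":0,"wy":0,"wz":-0.65},{"tx":-71,"ty":66,"tz":2,"wx":0,"wy":0,"wz":-0.65}]'
python3 - <<'E'
from sp import *
f=[]
for i in range(6): f.append(env.get_obs()["force"]); S=imaging.grab_frame("side")
print(np.mean(f,0))
wp((hp(.005,.071),HY,.75),(hp(.005,.071),HY,.9))
cv2.imwrite("pics/u_s.png",S);print(env.get_obs()["joints"].round(2))
E
```

```text
time_s: 42.02
tcp_pos: [0.6692, 0.0516, 0.2055]
tcp_rot: [0.075, -0.701, 0.709, 0.027]
force: [-2.5, -0.7, -5.0]
finger_gap: 0.168
[-2.79996234 -0.74838032 -5.80063621]
nose now [0.719 0.056 0.073] hop [ 0.004 -0.001  0.073] phi 0.746
t [-1.0, 1.0, -0.0] w [-0.002, -0.004, -0.004]
t [-21.0, -7.0, -0.0] w [-0.002, -0.005, -0.154]
[ 0.    0.26  1.47 -0.02  1.56  1.51]
```

The wrist still carries the stones' weight, so they may be caught. I'll use the last view here.

Run:
```python
from sp import *
S=cv2.imread("pics/u_s.png");T=imaging.grab_frame("top");cv2.imwrite("pics/u_t.png",T)
z=np.zeros((600,800,3),np.uint8);z[:,:500]=cv2.resize(S[150:270,175:275],(500,600),interpolation=cv2.INTER_CUBIC);z[:450,500:]=cv2.resize(T[120:220,190:257],(300,450),interpolation=cv2.INTER_CUBIC)
cv2.imwrite("pics/u1.png",z)
```

```text
(no output)
```

View pics/u1.png

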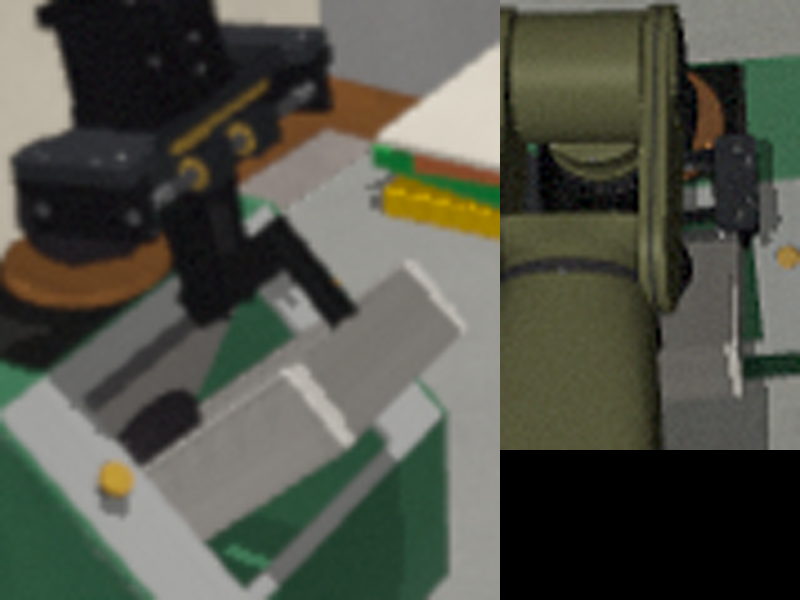

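One dark stone is still visible against the left wall, caught at the flap. I'll shake the scoop along its own axis.

```bash
python3 -m handwheel '[{"tx":20,"ty":-14,"tz":0,"wx":0,"wy":0,"wz":0},{"tx":0,"ty":0,"tz":0,"wx":0,"wy":0,"wz":0},{"tx":20,"ty":-14,"tz":0,"wx":0,"wy":0,"wz":0},{"tx":0,"ty":0,"tz":0,"wx":0,"wy":0,"wz":0},{"tx":20,"ty":-14,"tz":0,"wx":0,"wy":0,"wz":0},{"tx":0,"ty":0,"tz":0,"wx":0,"wy":0,"wz":0},{"tx":20,"ty":-14,"tz":0,"wx":0,"wy":0,"wz":0},{"tx":0,"ty":0,"tz":0,"wx":0,"wy":0,"wz":0},{"tx":0,"ty":0,"tz":0,"wx":0,"wy":0,"wz":0},{"tx":0,"ty":0,"tz":0,"wx":0,"wy":0,"wz":0}]'
cat > fz.py <<'E'
from sp import *
f=[]
for i in range(6): f.append(env.get_obs()["force"]); S=imaging.grab_frame("side")
print(np.mean(f,0).round(2));cv2.imwrite("pics/v_s.png",S)
wp()
# dark blobs inside the bin/scoop area of the side picture
R0,p0=tcp();Sc=R0@Rr.T;no=p0-Sc@pr
poly=proj("side",[no+Sc@np.array(v) for v in((0,.058,.003),(0,-.058,.003),(-.2,-.058,.003),(-.2,.058,.003),(-.1,.058,.05),(-.0,.058,.05))]).astype(np.int32)
U=cv2.imread("pics/u_s.png")
for im in(U,S): 
    h=cv2.cvtColor(im,cv2.COLOR_BGR2HSV);m=(im.max(2)<60)[225:245,197:216];print("dark px at stone spot",int(m.sum()))
E
python3 fz.py
```

```text
time_s: 43.2
tcp_pos: [0.6704, 0.0518, 0.2033]
tcp_rot: [0.076, -0.701, 0.709, 0.028]
force: [-1.8, -0.4, -3.5]
finger_gap: 0.168
[-1.43 -0.44 -3.32]
nose now [0.719 0.056 0.073] hop [ 0.005 -0.001  0.073] phi 0.745
dark px at stone spot 143
dark px at stone spot 8
```

```bash
python3 -m handwheel '[{"tx":20,"ty":-14,"tz":0,"wx":0,"wy":0,"wz":0},{"tx":0,"ty":0,"tz":0,"wx":0,"wy":0,"wz":0},{"tx":20,"ty":-14,"tz":0,"wx":0,"wy":0,"wz":0},{"tx":0,"ty":0,"tz":0,"wx":0,"wy":0,"wz":0},{"tx":20,"ty":-14,"tz":0,"wx":0,"wy":0,"wz":0},{"tx":0,"ty":0,"tz":0,"wx":0,"wy":0,"wz":0},{"tx":0,"ty":0,"tz":0,"wx":0,"wy":0,"wz":0},{"tx":0,"ty":0,"tz":0,"wx":0,"wy":0,"wz":0},{"tx":0,"ty":0,"tz":0,"wx":0,"wy":0,"wz":0}]'; python3 fz.py
python3 - <<'E'
from sp import *
wp((hp(0,.10),HY,.5),(hp(-.01,.125),HY,.3),(hp(-.02,.15),HY,.1),(hp(-.07,.16),HY,0),(hp(-.12,.17),HY,0))
E
```

```text
time_s: 44.25
tcp_pos: [0.6705, 0.0518, 0.2047]
tcp_rot: [0.076, -0.701, 0.709, 0.028]
force: [-1.7, -0.4, -3.5]
finger_gap: 0.165
[-1.48 -0.19 -3.08]
nose now [0.719 0.056 0.072] hop [ 0.005 -0.001  0.072] phi 0.747
dark px at stone spot 143
dark px at stone spot 9
nose now [0.719 0.056 0.072] hop [ 0.005 -0.001  0.072] phi 0.747
t [37.0, -7.0, -0.0] w [-0.001, -0.003, 0.247]
t [69.0, -9.0, -0.0] w [-0.001, -0.002, 0.447]
t [97.0, -8.0, -0.0] w [-0.0, -0.001, 0.647]
t [153.0, 3.0, -0.0] w [0.0, -0.0, 0.747]
t [204.0, 0.0, -0.0] w [0.0, -0.0, 0.747]
```

```bash
python3 -m handwheel '[{"tx":18,"ty":-4,"tz":0,"wx":0,"wy":0,"wz":0.12},{"tx":37,"ty":-7,"tz":0,"wx":0,"wy":0,"wz":0.247},{"tx":53,"ty":-8,"tz":0,"wx":0,"wy":0,"wz":0.35},{"tx":69,"ty":-9,"tz":0,"wx":0,"wy":0,"wz":0.447},{"tx":83,"ty":-9,"tz":0,"wx":0,"wy":0,"wz":0.55},{"tx":97,"ty":-8,"tz":0,"wx":0,"wy":0,"wz":0.647},{"tx":125,"ty":-3,"tz":0,"wx":0,"wy":0,"wz":0.7},{"tx":153,"ty":3,"tz":0,"wx":0,"wy":0,"wz":0.747},{"tx":180,"ty":2,"tz":0,"wx":0,"wy":0,"wz":0.747},{"tx":204,"ty":0,"tz":0,"wx":0,"wy":0,"wz":0.747},{"tx":204,"ty":0,"tz":0,"wx":0,"wy":0,"wz":0.747},{"tx":204,"ty":0,"tz":0,"wx":0,"wy":0,"wz":0.747}]'
python3 - <<'E'
from sp import *
f=[]
for i in range(6): f.append(env.get_obs()["force"]); S=imaging.grab_frame("side")
print(np.mean(f,0).round(2));cv2.imwrite("pics/w_s.png",S);T=imaging.grab_frame("top");cv2.imwrite("pics/w_t.png",T)
R0,p0=tcp();Sc=R0@Rr.T;no=p0-Sc@pr
poly=proj("side",[no+Sc@np.array(v) for v in((0,.06,.05),(0,-.06,.05),(-.1,-.06,.05),(-.1,.06,.05))]).astype(np.int32)
m=np.zeros(S.shape[:2],np.uint8);cv2.fillPoly(m,[poly],255);print("dark px in front half of pan, side:",int(((S.max(2)<60)&(m>0)).sum()),"of",int((m>0).sum()))
sst(S,(225,200,420,340))
n0=sc(.1025,0)
wp((hp(-.16,.18),HY,0),([.53,-.13,.15],.18,0),([n0[0]-.02,n0[1]+.02,.10],SY,0),([n0[0]-.02,n0[1]+.02,.0],SY,0))
print(env.get_obs()["joints"].round(2))
E
```

```text
time_s: 45.55
tcp_pos: [0.4695, 0.038, 0.2365]
tcp_rot: [0.187, 0.679, -0.67, 0.234]
force: [0.8, 0.1, -0.8]
finger_gap: 0.164
[ 0.42 -0.01 -1.86]
dark px in front half of pan, side: 0 of 1155
side [309.4 220.1] 641.0 [ 0.608 -0.344  0.015]
side [327.1 204.8] 139.5 [ 0.601 -0.472  0.015]
nose now [0.595 0.049 0.168] hop [-0.12  -0.     0.168] phi 0.003
t [27.0, -32.0, -0.0] w [0.0, -0.0, 0.003]
t [74.0, -26.0, 188.0] w [-0.063, -0.093, 0.003]
t [97.0, 20.0, 396.0] w [-0.125, -0.183, 0.004]
t [154.0, 102.0, 396.0] w [-0.125, -0.183, 0.004]
[-0.09 -0.81  2.37  0.1   0.98  1.38]
```

The scoop is empty: 1.9 N, and no dark pixels in the pan. I'll set it back down.

```bash
python3 -m handwheel '[{"tx":14,"ty":-16,"tz":0,"wx":0,"wy":0,"wz":0},{"tx":27,"ty":-32,"tz":0,"wx":0,"wy":0,"wz":0},{"tx":35,"ty":-32,"tz":35,"wx":-0.01,"wy":-0.02,"wz":0},{"tx":45,"ty":-30,"tz":75,"wx":-0.025,"wy":-0.035,"wz":0},{"tx":55,"ty":-29,"tz":112,"wx":-0.04,"wy":-0.055,"wz":0},{"tx":65,"ty":-27,"tz":150,"wx":-0.05,"wy":-0.075,"wz":0},{"tx":74,"ty":-26,"tz":188,"wx":-0.063,"wy":-0.093,"wz":0},{"tx":78,"ty":-17,"tz":228,"wx":-0.075,"wy":-0.11,"wz":0},{"tx":83,"ty":-9,"tz":268,"wx":-0.09,"wy":-0.13,"wz":0},{"tx":88,"ty":0,"tz":308,"wx":-0.1,"wy":-0.145,"wz":0},{"tx":92,"ty":10,"tz":345,"wx":-0.11,"wy":-0.16,"wz":0},{"tx":97,"ty":20,"tz":385,"wx":-0.125,"wy":-0.183,"wz":0}]'
python3 - <<'E'
from sp import *
n0=sc(.1025,0)
wp(([n0[0]-.02,n0[1]+.02,.02],SY,0),([n0[0]-.02,n0[1]+.02,.0],SY,0))
E
```

```text
time_s: 46.9
tcp_pos: [0.4259, -0.3481, 0.1651]
tcp_rot: [0.108, 0.697, -0.641, 0.304]
force: [-0.5, 0.2, -1.5]
finger_gap: 0.166
nose now [ 0.546 -0.311  0.1  ] hop [-0.193 -0.355  0.1  ] phi 0.003
t [48.0, 65.0, 14.0] w [-0.0, -0.001, 0.003]
t [59.0, 82.0, 14.0] w [-0.0, -0.001, 0.003]
```

```bash
python3 -m handwheel '[{"tx":15,"ty":20,"tz":8,"wx":0,"wy":0,"wz":0.003},{"tx":32,"ty":44,"tz":14,"wx":0,"wy":0,"wz":0.003},{"tx":48,"ty":65,"tz":14,"wx":0,"wy":0,"wz":0.003},{"tx":54,"ty":74,"tz":14,"wx":0,"wy":0,"wz":0.003},{"tx":57,"ty":79,"tz":14,"wx":0,"wy":0,"wz":0.003},{"tx":59,"ty":82,"tz":14,"wx":0,"wy":0,"wz":0.003},{"tx":59,"ty":82,"tz":14,"wx":0,"wy":0,"wz":0.003}]';  python3 - <<'E'
from sp import *
wp()
E
python3 -m handwheel '[{"tx":0,"ty":0,"tz":0,"wx":0,"wy":0,"wz":0},{"tx":0,"ty":0,"tz":0,"wx":0,"wy":0,"wz":0},{"tx":0,"ty":0,"tz":0,"wx":0,"wy":0,"wz":0},{"tx":0,"ty":0,"tz":0,"wx":0,"wy":0,"wz":0},{"tx":0,"ty":0,"tz":0,"wx":0,"wy":0,"wz":0},{"tx":0,"ty":0,"tz":0,"wx":0,"wy":0,"wz":0}]' 0.45; python3 -m handwheel '[{"tx":0,"ty":-20,"tz":0,"wx":0,"wy":0,"wz":0},{"tx":0,"ty":-60,"tz":0,"wx":0,"wy":0,"wz":0},{"tx":0,"ty":-100,"tz":0,"wx":0,"wy":0,"wz":0},{"tx":0,"ty":-140,"tz":0,"wx":0,"wy":0,"wz":0},{"tx":0,"ty":-170,"tz":0,"wx":0,"wy":0,"wz":0},{"tx":0,"ty":-170,"tz":0,"wx":0,"wy":0,"wz":0}]'
python3 - <<'E'
from sp import *
T=imaging.grab_frame("top");S=imaging.grab_frame("side");cv2.imwrite("pics/x_t.png",T);cv2.imwrite("pics/x_s.png",S)
hsv=cv2.cvtColor(T,cv2.COLOR_BGR2HSV)
# fin + cover measurement on mat
Y=cv2.inRange(hsv,(18,120,90),(35,255,255))
c=blobs(Y,(90,190,215,300),300)[0];q=cv2.convexHull(c);r=cv2.minAreaRect(c);b=onz("top",cv2.boxPoints(r),.007)
print("cover c",b.mean(0).round(4),b.round(3).tolist(),[np.linalg.norm(b[i]-b[i-1]).round(3) for i in range(4)])
e=b[1]-b[0];f2=b[2]-b[1];l=e if np.linalg.norm(e)>np.linalg.norm(f2) else f2;print("long dir",np.degrees(np.arctan2(l[1],l[0])).round(1))
x0,y0,w,h=cv2.boundingRect(c);D=cv2.inRange(hsv,(0,0,0),(180,255,50));m=np.zeros_like(D);cv2.fillPoly(m,[q],255);m=cv2.erode(m,np.ones((5,5)))
for k in blobs(D&m,None,15):
    r=cv2.minAreaRect(k);print("fin",cv2.contourArea(k),np.round(r[0],1),np.round(r[1],1),onz("top",[r[0]],.047)[0].round(4),onz("top",cv2.boxPoints(r),.047).round(3).tolist())
print("white px in the pan/handle check");wp()
E
```

```text
time_s: 47.48
tcp_pos: [0.4289, -0.362, 0.0667]
tcp_rot: [0.111, 0.696, -0.641, 0.306]
force: [-1.9, -1.7, 3.9]
finger_gap: 0.167
nose now [ 0.549 -0.325  0.003] hop [-0.19  -0.37   0.003] phi -0.002
time_s: 47.98
tcp_pos: [0.4281, -0.3596, 0.0656]
tcp_rot: [0.109, 0.696, -0.64, 0.306]
force: [-0.0, -0.1, -1.0]
finger_gap: 0.446
time_s: 48.48
tcp_pos: [0.3348, -0.3906, 0.2128]
tcp_rot: [0.11, 0.692, -0.644, 0.306]
force: [1.8, -1.2, 0.5]
finger_gap: 0.451
cover c [0.4794 0.38   0.007 ] [[0.542, 0.512, 0.007], [0.555, 0.26, 0.007], [0.417, 0.249, 0.007], [0.403, 0.498, 0.007]] [np.float64(0.14), np.float64(0.252), np.float64(0.138), np.float64(0.249)]
long dir -87.1
fin 116.0 [142.5 240.5] [17.  7.] [0.4757 0.3687 0.047 ] [[0.507, 0.383, 0.047], [0.507, 0.357, 0.047], [0.445, 0.355, 0.047], [0.445, 0.381, 0.047]]
fin 28.0 [169.5 238.5] [9. 5.] [0.483  0.2688 0.047 ] [[0.499, 0.279, 0.047], [0.499, 0.26, 0.047], [0.467, 0.259, 0.047], [0.467, 0.278, 0.047]]
white px in the pan/handle check
nose now [ 0.455 -0.35   0.143] hop [-0.286 -0.389  0.143] phi -0.001
```

The scoop is down and released. The cover is at (0.479, 0.379) with yaw 0.05. Next I pick it up by the fin.

Run:
```python
from sp import *
go([.45,0,.25],tool(.05));go([.479,.378,.14],tool(.05))
```

```text
t [-184.6  120.  -338.7] w [ 0.063  0.234 -0.6  ]
t [-235.8  284.6 -693.8] w [ 0.063  0.234 -0.6  ]
```

```bash
python3 -m handwheel '[{"tx":-15,"ty":-10,"tz":-35,"wx":0.01,"wy":0.04,"wz":-0.1},{"tx":-40,"ty":0,"tz":-70,"wx":0.02,"wy":0.08,"wz":-0.2},{"tx":-185,"ty":120,"tz":-339,"wx":0.063,"wy":0.234,"wz":-0.6},{"tx":-185,"ty":120,"tz":-339,"wx":0.063,"wy":0.234,"wz":-0.6},{"tx":-185,"ty":120,"tz":-339,"wx":0.063,"wy":0.234,"wz":-0.6},{"tx":-185,"ty":120,"tz":-339,"wx":0.063,"wy":0.234,"wz":-0.6},{"tx":-185,"ty":120,"tz":-339,"wx":0.063,"wy":0.234,"wz":-0.6},{"tx":-185,"ty":120,"tz":-339,"wx":0.063,"wy":0.234,"wz":-0.6},{"tx":-185,"ty":120,"tz":-339,"wx":0.063,"wy":0.234,"wz":-0.6},{"tx":-185,"ty":120,"tz":-339,"wx":0.063,"wy":0.234,"wz":-0.6},{"tx":-185,"ty":120,"tz":-339,"wx":0.063,"wy":0.234,"wz":-0.6}]' 0.5
python3 - <<'E'
from sp import *
go([.479,.378,.14],tool(.05));print(env.get_obs()["joints"].round(2))
E
```

```text
time_s: 49.5
tcp_pos: [0.4491, 0.0054, 0.2068]
tcp_rot: [-0.021, 0.708, -0.705, 0.018]
force: [0.3, 0.2, 0.8]
finger_gap: 0.501
t [ -50.8  108.6 -370. ] w [0.004 0.005 0.005]
[-0.11 -0.35  2.05  0.    1.44  1.41]
```

```bash
python3 -m handwheel '[{"tx":-51,"ty":0,"tz":-370,"wx":0,"wy":0,"wz":0},{"tx":-51,"ty":0,"tz":-370,"wx":0,"wy":0,"wz":0},{"tx":-51,"ty":0,"tz":-370,"wx":0,"wy":0,"wz":0},{"tx":-51,"ty":30,"tz":-370,"wx":0,"wy":0,"wz":0},{"tx":-51,"ty":60,"tz":-370,"wx":0,"wy":0,"wz":0},{"tx":-51,"ty":90,"tz":-370,"wx":0,"wy":0,"wz":0},{"tx":-51,"ty":109,"tz":-370,"wx":0,"wy":0,"wz":0},{"tx":-51,"ty":109,"tz":-370,"wx":0,"wy":0,"wz":0},{"tx":-51,"ty":109,"tz":-370,"wx":0,"wy":0,"wz":0},{"tx":-51,"ty":109,"tz":-370,"wx":0,"wy":0,"wz":0},{"tx":-51,"ty":109,"tz":-370,"wx":0,"wy":0,"wz":0},{"tx":-51,"ty":109,"tz":-370,"wx":0,"wy":0,"wz":0}]' 0.5
python3 - <<'E'
from sp import *
go([.479,.378,.034],tool(.05))
E
```

```text
time_s: 50.5
tcp_pos: [0.479, 0.3742, 0.0976]
tcp_rot: [0.022, -0.707, 0.707, -0.017]
force: [-0.4, -1.0, 0.0]
finger_gap: 0.503
t [ -0.9 104.1  -3.9] w [-0.001  0.005  0.007]
```

```bash
python3 -m handwheel '[{"tx":-1,"ty":35,"tz":-4,"wx":0,"wy":0.005,"wz":0.007},{"tx":-1,"ty":70,"tz":-4,"wx":0,"wy":0.005,"wz":0.007},{"tx":-1,"ty":92,"tz":-4,"wx":0,"wy":0.005,"wz":0.007},{"tx":-1,"ty":100,"tz":-4,"wx":0,"wy":0.005,"wz":0.007},{"tx":-1,"ty":104,"tz":-4,"wx":0,"wy":0.005,"wz":0.007},{"tx":-1,"ty":104,"tz":-4,"wx":0,"wy":0.005,"wz":0.007},{"tx":-1,"ty":104,"tz":-4,"wx":0,"wy":0.005,"wz":0.007}]'; python3 -m handwheel '[{"tx":0,"ty":0,"tz":0,"wx":0,"wy":0,"wz":0},{"tx":0,"ty":0,"tz":0,"wx":0,"wy":0,"wz":0},{"tx":0,"ty":0,"tz":0,"wx":0,"wy":0,"wz":0},{"tx":0,"ty":0,"tz":0,"wx":0,"wy":0,"wz":0},{"tx":0,"ty":0,"tz":0,"wx":0,"wy":0,"wz":0},{"tx":0,"ty":0,"tz":0,"wx":0,"wy":0,"wz":0},{"tx":0,"ty":0,"tz":0,"wx":0,"wy":0,"wz":0},{"tx":0,"ty":0,"tz":0,"wx":0,"wy":0,"wz":0},{"tx":0,"ty":0,"tz":0,"wx":0,"wy":0,"wz":0}]' 0 60
python3 - <<'E'
from sp import *
go([.479,.378,.034],tool(.05))
E
```

```text
time_s: 51.08
tcp_pos: [0.4838, 0.3787, -0.0004]
tcp_rot: [-0.013, 0.709, -0.705, 0.019]
force: [0.8, 0.4, 0.2]
finger_gap: 0.501
time_s: 51.83
tcp_pos: [0.4827, 0.3778, -0.0021]
tcp_rot: [-0.014, 0.708, -0.706, 0.019]
force: [-1.0, -2.7, 4.3]
finger_gap: 0.143
t [ 3.7  4.4 -0.3] w [ 0.002 -0.003 -0.006]
```

```bash
cat >> cov.py <<'E'
def P(sm,y,nb,ds=.004,hn=.0355): return lip+(sm+ds)*s+y*yl+(nb+hn)*n   # tool grip for plate mid at (sm,y), back face nb off the slope
E
python3 -m handwheel '[{"tx":0,"ty":-15,"tz":0,"wx":0,"wy":0,"wz":0},{"tx":0,"ty":-50,"tz":0,"wx":0,"wy":0,"wz":0},{"tx":0,"ty":-90,"tz":0,"wx":0,"wy":0,"wz":0},{"tx":0,"ty":-130,"tz":0,"wx":0,"wy":0,"wz":0},{"tx":0,"ty":-170,"tz":0,"wx":0,"wy":0,"wz":0},{"tx":0,"ty":-210,"tz":0,"wx":0,"wy":0,"wz":0},{"tx":0,"ty":-230,"tz":0,"wx":0,"wy":0,"wz":0},{"tx":0,"ty":-230,"tz":0,"wx":0,"wy":0,"wz":0}]'
python3 - <<'E'
from cov import *
go(P(.1015,0,.12),RC);print(P(.1015,0,.12))
E
```

```text
time_s: 52.5
tcp_pos: [0.4835, 0.3797, 0.2342]
tcp_rot: [-0.011, 0.71, -0.703, 0.022]
force: [0.8, 1.0, -3.3]
finger_gap: 0.143
t [-106.7  -38.3  335. ] w [ 0.001 -0.023  0.77 ]
[0.57652454 0.04772237 0.29955571]
```

```bash
python3 -m handwheel '[{"tx":-3,"ty":-10,"tz":30,"wx":0,"wy":0,"wz":0.0},{"tx":-10,"ty":-15,"tz":65,"wx":0,"wy":0,"wz":0.05},{"tx":-20,"ty":-20,"tz":100,"wx":0,"wy":0,"wz":0.12},{"tx":-30,"ty":-25,"tz":140,"wx":0,"wy":0,"wz":0.2},{"tx":-45,"ty":-38,"tz":180,"wx":0,"wy":-0.01,"wz":0.3},{"tx":-60,"ty":-38,"tz":220,"wx":0,"wy":-0.02,"wz":0.4},{"tx":-75,"ty":-38,"tz":255,"wx":0,"wy":-0.02,"wz":0.5},{"tx":-90,"ty":-38,"tz":290,"wx":0,"wy":-0.02,"wz":0.6},{"tx":-100,"ty":-38,"tz":320,"wx":0,"wy":-0.02,"wz":0.7},{"tx":-107,"ty":-38,"tz":335,"wx":0,"wy":-0.02,"wz":0.77},{"tx":-107,"ty":-38,"tz":335,"wx":0,"wy":-0.02,"wz":0.77},{"tx":-107,"ty":-38,"tz":335,"wx":0,"wy":-0.02,"wz":0.77}]'
cat > pm.py <<'E'
from cov import *
import sys
def corners(n,im,roi):
    m=cv2.inRange(cv2.cvtColor(im,cv2.COLOR_BGR2HSV),(18,120,60),(35,255,255));x0,y0,x1,y1=roi
    k=np.zeros_like(m);k[y0:y1,x0:x1]=m[y0:y1,x0:x1];c=np.vstack([c for c in blobs(k,None,60)])
    h=cv2.convexHull(c);e=1.
    while len(cv2.approxPolyDP(h,e,True))>4:e+=.25
    return cv2.approxPolyDP(h,e,True)[:,0].astype(float)
def run(tag):
    o=env.get_obs();R=Ro.from_quat(o["tcp_rot"]).as_matrix();gp=o["tcp_pos"]-.0405*R[:,1]
    d=gp-lip;print("grip s,y,n",[round(float(d@k)*1000,1) for k in(s,yl,n)],"tilt err",np.round(Ro.from_matrix(RC.T@R@np.diag([-1,1,-1])).as_rotvec(),3),o["force"].round(1),"gap",round(o["finger_gap"],3))
    nb=d@n-.0355+.004
    for nm,roi in(("side",(150,120,320,310)),("top",(160,120,290,260))):
        im=imaging.grab_frame(nm);cv2.imwrite(f"pics/{tag}_{nm}.png",im)
        try: q=corners(nm,im,roi)
        except Exception as ex: print(ex);continue
        c,dd=ray(nm,q+0.0);X=c+dd*(((lip+nb*n-c)@n)/(dd@n))[:,None]-lip
        Y=np.c_[X@s,X@yl]*1000;print(nm,q.tolist(),"s,y mm",Y.round(0).tolist(),"mid",Y.mean(0).round(1))
if __name__=="__main__": run(sys.argv[1])
E
python3 pm.py y1
```

```text
time_s: 53.5
tcp_pos: [0.601, 0.047, 0.2595]
tcp_rot: [0.244, 0.663, -0.648, 0.285]
force: [-0.0, 0.4, -2.5]
finger_gap: 0.141
grip s,y,n [95.2, -2.1, 150.4] tilt err [-0.006  0.002  0.018] [-0.   0.4 -2.5] gap 0.141
side [[254.0, 168.0], [286.0, 206.0], [225.0, 257.0], [197.0, 211.0]] s,y mm [[155.0, -124.0], [23.0, -126.0], [40.0, 155.0], [156.0, 131.0]] mid [93.5  9. ]
top [[160.0, 125.0], [259.0, 177.0], [262.0, 212.0], [188.0, 217.0]] s,y mm [[363.0, 149.0], [162.0, -121.0], [26.0, -121.0], [27.0, 123.0]] mid [144.5   7.5]
```

```bash
sed -i 's/(160,120,290,260)/(182,152,290,260)/;s/(150,120,320,310)/(180,150,320,310)/' pm.py
python3 - <<'E'
from cov import *
go(P(.1015,-.002,.045,ds=.003),RC)
E
```

```text
t [-6.6 71.4  0.7] w [-0.004  0.001  0.012]
```

```bash
python3 -m handwheel '[{"tx":-6,"ty":20,"tz":0,"wx":-0.004,"wy":0.001,"wz":0.012},{"tx":-6,"ty":45,"tz":0,"wx":-0.004,"wy":0.001,"wz":0.012},{"tx":-6,"ty":62,"tz":0,"wx":-0.004,"wy":0.001,"wz":0.012},{"tx":-6,"ty":71,"tz":0,"wx":-0.004,"wy":0.001,"wz":0.012},{"tx":-6,"ty":71,"tz":0,"wx":-0.004,"wy":0.001,"wz":0.012},{"tx":-6,"ty":71,"tz":0,"wx":-0.004,"wy":0.001,"wz":0.012},{"tx":-6,"ty":71,"tz":0,"wx":-0.004,"wy":0.001,"wz":0.012}]'; python3 pm.py y2
python3 - <<'E'
from cov import *
# keyhole holes seen in side view: non-yellow patches inside plate at left keyhole; predicted pixels for calibration
S=cv2.imread("pics/y2_side.png")
for k in(1,-1):
  st=lip+.095*s+k*.102*yl+.015*n;print("stud head px",proj("side",[st]).round(1).tolist(),proj("top",[st]).round(1).tolist())
E
```

```text
time_s: 54.18
tcp_pos: [0.6576, 0.0517, 0.2202]
tcp_rot: [0.25, 0.661, -0.644, 0.294]
force: [0.8, 0.6, -2.9]
finger_gap: 0.145
grip s,y,n [106.6, -1.5, 82.5] tilt err [-0.001 -0.001 -0.004] [ 0.8  0.6 -2.9] gap 0.145
side [[237.0, 177.0], [266.0, 215.0], [217.0, 263.0], [180.0, 218.0]] s,y mm [[167.0, -127.0], [36.0, -119.0], [36.0, 125.0], [170.0, 122.0]] mid [102.1   0.6]
top [[259.0, 163.0], [261.0, 198.0], [190.0, 202.0], [183.0, 169.0]] s,y mm [[173.0, -123.0], [35.0, -120.0], [39.0, 122.0], [171.0, 123.0]] mid [104.4   0.4]
stud head px [[198.2, 244.7]] [[194.2, 182.1]]
stud head px [[241.6, 207.2]] [[254.2, 177.8]]
```

The plate mid is at s≈103 mm, y≈0.5 mm in both views, within 2 mm of target. I'll push on over the studs while watching the force.

```bash
python3 -m handwheel '[{"tx":1,"ty":15,"tz":0,"wx":0,"wy":0,"wz":0},{"tx":1,"ty":25,"tz":0,"wx":0,"wy":0,"wz":0},{"tx":1,"ty":30,"tz":0,"wx":0,"wy":0,"wz":0},{"tx":1,"ty":30,"tz":0,"wx":0,"wy":0,"wz":0}]'|grep -E "pos|force"; python3 -m handwheel '[{"tx":0,"ty":4,"tz":0,"wx":0,"wy":0,"wz":0},{"tx":0,"ty":8,"tz":0,"wx":0,"wy":0,"wz":0},{"tx":0,"ty":8,"tz":0,"wx":0,"wy":0,"wz":0}]'|grep -E "pos|force|gap"; python3 pm.py y3
```

```text
tcp_pos: [0.6776, 0.0523, 0.1965]
force: [0.5, 0.1, -3.2]
tcp_pos: [0.6835, 0.0527, 0.1913]
force: [-0.6, -0.3, -3.9]
finger_gap: 0.145
grip s,y,n [104.5, -2.2, 43.7] tilt err [-0.001 -0.    -0.003] [-0.6 -0.3 -3.9] gap 0.145
side [[229.0, 185.0], [259.0, 221.0], [209.0, 270.0], [180.0, 220.0]] s,y mm [[165.0, -124.0], [33.0, -124.0], [33.0, 125.0], [169.0, 93.0]] mid [99.9 -7.5]
top [[259.0, 158.0], [261.0, 192.0], [191.0, 196.0], [185.0, 163.0]] s,y mm [[169.0, -124.0], [33.0, -120.0], [37.0, 123.0], [170.0, 121.0]] mid [102.3  -0.2]
```

```bash
python3 -m handwheel '[{"tx":0,"ty":2,"tz":0,"wx":0,"wy":0,"wz":0},{"tx":0,"ty":4,"tz":0,"wx":0,"wy":0,"wz":0},{"tx":0,"ty":4,"tz":0,"wx":0,"wy":0,"wz":0}]'|grep -E "pos|force|gap";python3 -m handwheel '[{"tx":0,"ty":1,"tz":0,"wx":0,"wy":0,"wz":0},{"tx":0,"ty":2,"tz":0,"wx":0,"wy":0,"wz":0},{"tx":0,"ty":2,"tz":0,"wx":0,"wy":0,"wz":0}]'|grep -E "pos|force|gap";  python3 pm.py y4
```

```text
tcp_pos: [0.6862, 0.0529, 0.1882]
force: [-0.3, -0.4, -3.0]
finger_gap: 0.144
tcp_pos: [0.6877, 0.053, 0.1872]
force: [-2.5, 0.2, -1.8]
finger_gap: 0.142
grip s,y,n [104.6, -2.2, 37.8] tilt err [-0.001 -0.    -0.003] [-2.5  0.2 -1.8] gap 0.142
side [[228.0, 186.0], [257.0, 223.0], [207.0, 271.0], [180.0, 220.0]] s,y mm [[165.0, -124.0], [33.0, -119.0], [34.0, 126.0], [169.0, 88.0]] mid [100.   -7.2]
top [[259.0, 157.0], [262.0, 190.0], [191.0, 195.0], [185.0, 162.0]] s,y mm [[169.0, -124.0], [37.0, -124.0], [38.0, 123.0], [170.0, 122.0]] mid [103.6  -0.9]
```

The plate is touching the face, so I'll ease off 1 mm and slide it down.

```bash
python3 -m handwheel '[{"tx":3,"ty":-1,"tz":0,"wx":0,"wy":0,"wz":0},{"tx":8,"ty":-1,"tz":0,"wx":0,"wy":0,"wz":0},{"tx":13,"ty":-1,"tz":0,"wx":0,"wy":0,"wz":0},{"tx":13,"ty":-1,"tz":0,"wx":0,"wy":0,"wz":0}]'|grep -E "pos|force|gap";python3 -m handwheel '[{"tx":4,"ty":0,"tz":0,"wx":0,"wy":0,"wz":0},{"tx":8,"ty":0,"tz":0,"wx":0,"wy":0,"wz":0},{"tx":11,"ty":0,"tz":0,"wx":0,"wy":0,"wz":0},{"tx":11,"ty":0,"tz":0,"wx":0,"wy":0,"wz":0}]'|grep -E "pos|force|gap";  python3 pm.py y5
```

```text
tcp_pos: [0.6762, 0.0524, 0.1764]
force: [-0.6, -0.0, -3.3]
finger_gap: 0.142
tcp_pos: [0.6699, 0.0518, 0.1707]
force: [1.2, 0.1, -3.2]
finger_gap: 0.145
grip s,y,n [80.3, -2.2, 38.8] tilt err [-0.001 -0.    -0.003] [ 1.2  0.1 -3.2] gap 0.145
side [[234.0, 193.0], [263.0, 229.0], [214.0, 278.0], [180.0, 234.0]] s,y mm [[139.0, -124.0], [9.0, -121.0], [10.0, 125.0], [142.0, 117.0]] mid [75.  -0.8]
top [[259.0, 163.0], [262.0, 197.0], [192.0, 201.0], [186.0, 169.0]] s,y mm [[147.0, -122.0], [8.0, -122.0], [13.0, 123.0], [144.0, 123.0]] mid [78.   0.4]
```

```bash
python3 -m handwheel '[{"tx":2,"ty":0,"tz":0,"wx":0,"wy":0,"wz":0},{"tx":2,"ty":0,"tz":0,"wx":0,"wy":0,"wz":0},{"tx":2,"ty":0,"tz":0,"wx":0,"wy":0,"wz":0}]'|grep -E "pos|force|gap";python3 -m handwheel '[{"tx":2,"ty":0,"tz":0,"wx":0,"wy":0,"wz":0},{"tx":2,"ty":0,"tz":0,"wx":0,"wy":0,"wz":0},{"tx":2,"ty":0,"tz":0,"wx":0,"wy":0,"wz":0}]'|grep -E "pos|force|gap";  python3 -m handwheel '[{"tx":1,"ty":1,"tz":0,"wx":0,"wy":0,"wz":0},{"tx":1,"ty":1,"tz":0,"wx":0,"wy":0,"wz":0},{"tx":1,"ty":1,"tz":0,"wx":0,"wy":0,"wz":0}]'|grep -E "pos|force|gap";python3 pm.py y6
```

```text
tcp_pos: [0.6695, 0.0516, 0.1707]
force: [3.9, -0.1, -1.7]
finger_gap: 0.145
tcp_pos: [0.6693, 0.0515, 0.1708]
force: [9.4, 1.1, -3.8]
finger_gap: 0.144
tcp_pos: [0.6696, 0.0516, 0.1704]
force: [7.8, 1.3, 1.2]
finger_gap: 0.147
grip s,y,n [79.6, -2.3, 38.8] tilt err [-0.002 -0.    -0.01 ] [7.8 1.3 1.2] gap 0.147
side [[234.0, 193.0], [263.0, 229.0], [213.0, 278.0], [180.0, 235.0]] s,y mm [[139.0, -124.0], [9.0, -121.0], [12.0, 127.0], [141.0, 119.0]] mid [74.9  0.2]
top [[259.0, 163.0], [262.0, 197.0], [192.0, 201.0], [186.0, 169.0]] s,y mm [[147.0, -122.0], [8.0, -122.0], [13.0, 124.0], [144.0, 123.0]] mid [78.   0.4]
```

It is hard against the stop, and the corner pixels match the first picture within 2 px. Releasing.

```bash
python3 -m handwheel '[{"tx":0,"ty":0,"tz":0,"wx":0,"wy":0,"wz":0},{"tx":-2,"ty":0,"tz":0,"wx":0,"wy":0,"wz":0},{"tx":-3,"ty":0,"tz":0,"wx":0,"wy":0,"wz":0},{"tx":-3,"ty":0,"tz":0,"wx":0,"wy":0,"wz":0},{"tx":-3,"ty":0,"tz":0,"wx":0,"wy":0,"wz":0},{"tx":-3,"ty":0,"tz":0,"wx":0,"wy":0,"wz":0},{"tx":-3,"ty":0,"tz":0,"wx":0,"wy":0,"wz":0}]' 0.4 |grep -E "pos|force|gap"; python3 -m handwheel '[{"tx":0,"ty":-20,"tz":0,"wx":0,"wy":0,"wz":0},{"tx":0,"ty":-50,"tz":0,"wx":0,"wy":0,"wz":0},{"tx":0,"ty":-90,"tz":0,"wx":0,"wy":0,"wz":0},{"tx":0,"ty":-130,"tz":0,"wx":0,"wy":0,"wz":0},{"tx":0,"ty":-160,"tz":0,"wx":0,"wy":0,"wz":0},{"tx":0,"ty":-160,"tz":40,"wx":0,"wy":0,"wz":0},{"tx":0,"ty":-160,"tz":80,"wx":0,"wy":0,"wz":0},{"tx":0,"ty":-160,"tz":120,"wx":0,"wy":0,"wz":0},{"tx":0,"ty":-160,"tz":160,"wx":0,"wy":0,"wz":0},{"tx":0,"ty":-160,"tz":200,"wx":0,"wy":0,"wz":0},{"tx":0,"ty":-160,"tz":200,"wx":0,"wy":0,"wz":0}]'|grep -E "pos|force|gap"; sed -i 's/(180,150,320/(165,150,320/' pm.py; python3 pm.py z1
python3 - <<'E'
from st import *
T=cv2.imread("pics/z1_top.png");S=cv2.imread("pics/z1_side.png");T0=cv2.imread("pics/top0.png");S0=cv2.imread("pics/side0.png")
print("dark on table now:");sst(S,(265,225,345,340))
for p,y,L in stones(T,(185,215,325,285)): print("top",p.round(3),L)
for nm,a,b in(("side bin",S0[180:310,145:270],S[180:310,145:270]),("top bin",T0[125:210,180:270],T[125:210,180:270]),("beaker a top",T0[160:200,130:170],T[160:200,130:170]),("beaker b top",T0[165:205,325:360],T[165:205,325:360]),("scoop now",cv2.imread("pics/x_t.png")[205:280,310:375],T[205:280,310:375])):
    d=np.abs(a.astype(int)-b).max(2);ys,xs=np.where(d>60);print(nm,"changed px",len(ys),"of",d.size)
m=((cv2.cvtColor(T,cv2.COLOR_BGR2HSV)[...,2]<75)*255).astype(np.uint8)
for c in blobs(m,(305,205,375,285),15): print("dark in scoop area",cv2.contourArea(c),cv2.boundingRect(c))
E
```

```text
tcp_pos: [0.6691, 0.0517, 0.1684]
force: [-0.3, 0.1, 0.2]
finger_gap: 0.399
tcp_pos: [0.569, -0.1624, 0.2817]
force: [-0.1, 0.5, -0.1]
finger_gap: 0.398
grip s,y,n [77.5, -208.8, 198.6] tilt err [-0.009  0.006 -0.002] [-0.1  0.5 -0.1] gap 0.398
side [[284.0, 195.0], [214.0, 279.0], [177.0, 237.0], [255.0, 185.0]] s,y mm [[53.0, -87.0], [30.0, 256.0], [137.0, 258.0], [119.0, -23.0]] mid [ 84.8 101.2]
top [[259.0, 163.0], [262.0, 196.0], [192.0, 200.0], [186.0, 168.0]] s,y mm [[241.0, -127.0], [123.0, -127.0], [127.0, 89.0], [242.0, 88.0]] mid [183.1 -19.1]
dark on table now:
side bin changed px 0 of 16250
top bin changed px 5 of 7650
beaker a top changed px 0 of 1600
beaker b top changed px 0 of 1400
scoop now changed px 391 of 4875
dark in scoop area 235.0 (305, 215, 17, 32)
dark in scoop area 118.0 (305, 263, 16, 22)
dark in scoop area 88.0 (343, 253, 11, 23)
```

The bin in the side view now matches the first picture (0 changed pixels). One last scoop check, then hand in.

Run:
```python
from sp import *
S=rs(SY,0);no=np.array([.548,-.325,0])
h=[no+S@np.array([x,0,.107]) for x in(-.1205,-.205)];print("pred handle top px",proj("top",h).round(1).tolist(),"side",proj("side",h).round(1).tolist())
for nm,roi in(("top",(335,235,372,285)),("side",(340,185,410,235))):
    im=cv2.imread(f"pics/z1_{nm}.png");m=((im.max(2)<50)*255).astype(np.uint8)
    for c in blobs(m,roi,30): print(nm,cv2.contourArea(c),cv2.boxPoints(cv2.minAreaRect(c)).round(0).tolist())
T=cv2.imread("pics/z1_top.png");hsv=cv2.cvtColor(T,cv2.COLOR_BGR2HSV)
for c in blobs(cv2.inRange(hsv,(10,25,120),(35,140,255)),(185,240,330,285),30):
    M=cv2.moments(c);print("pale",onz("top",[(M['m10']/M['m00'],M['m01']/M['m00'])],.0155)[0].round(3))
```

```text
pred handle top px [[344.4, 250.7], [351.9, 273.9]] side [[362.5, 207.7], [390.0, 210.9]]
top 76.0 [[340.0, 254.0], [346.0, 252.0], [353.0, 274.0], [348.0, 276.0]]
side 173.5 [[363.0, 225.0], [366.0, 207.0], [391.0, 211.0], [389.0, 229.0]]
pale [0.402 0.168 0.016]
```

Run:
```python
from sp import *
S=cv2.imread("pics/z1_side.png");m=cv2.inRange(cv2.cvtColor(S,cv2.COLOR_BGR2HSV),(10,25,110),(35,150,255))
for c in blobs(m,(265,240,380,360),40):
    M=cv2.moments(c);print("pale side",onz("side",[(M['m10']/M['m00'],M['m01']/M['m00'])],.0155)[0].round(3))
print(job.job_done(),env.get_obs()["time_s"])
```

```text
pale side [0.401 0.165 0.015]
pale side [ 0.401 -0.162  0.015]
the job is handed in; nothing more can be done
the job is handed in; nothing more can be done
```

The job is handed in, and my last checks found everything in place. The hand-in gave no verdict.

**What was done:** The sample on the bin was dark, so the three dark stones were the ones to clear.
- The cover came off and lay flat on the mat, fin up.
- I put the three dark stones in the scoop, opened the flap with its nose and tipped them in.
- The empty scoop went back on the table.
- The cover is hung on both studs, down to the stop.

**Last checks:**
- **Cover:** the side view of the bin matches the first picture (0 changed pixels), and the cover's corners in the top view agree to about 1 px.
- **Stones:** no dark stone is left on the table. I did not see the three inside the bin; I infer it from the tipped scoop being empty. Both pale stones are where they started.
- **Scoop:** it weighed about 1.9 N after tipping, against about 4.2 N loaded, with no dark pixels in the front half of the pan. Its handle lies within about 2 px of where an upright scoop's would.
- **Beakers:** unchanged in the top view.

**What went wrong or disagreed:**
- **Height reading:** the reported tool position runs about 21 mm beyond the real fingertips. It probably cost me the first grip on the fin, so the cover swung down on the right stud and had to be regripped. Some stone grasps also missed. I corrected for it from then on.
- **Joint 2:** it reached its lower limit on the way to the bin with the scoop, and I levelled the scoop to free it.
- **Tipping:** the stones caught under the flap until I shook the scoop.

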